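# Strip the spent cartridges from a solvent filter manifold

## Robot

A 6-joint arm with a two-finger parallel gripper is mounted at the origin on the work surface. World frame = base frame: x ahead of the robot, y to its left, z up, the work surface at z = 0. Lengths are in m, angles in rad, forces in N, time in s.
With the tool pointing down it reaches from about 0.35 to 0.975 m from the base axis. Payload 4.9 kg.
Tool frame: the origin (TCP) lies between the finger pads; the fingertips stand 19 mm ahead of it and the grasp point (between the pads) is the TCP; z points along the fingers, y is the line along which they close (so a half turn about z gives the same grasp; the last joint's range is limited). The gripper opens to 85 mm and grips with 20 to 120 N. Pads are 22 mm wide; open, the fingers measure 114 mm over their backs; the gripper's body (76 mm by 85 mm) begins 54 mm behind the grasp point. The pads swing forward as they close: fully open they stand 13 mm farther back than shut.
Start: joints at [1.153, 0.053, 1.613, -0, 1.476, -0.119], TCP at [0.184, 0.597, 0.218] pointing down, gripper open.
Joint ranges: [-3.01, 3.01], [-1.01, 2.22], [0.06, 2.58], [-1.02, 4.17], [0.09, 2.62], [-3.14, 3.14]. Speed limits (rad/s): [2.57, 2.57, 3.14, 3.14, 3.14, 3.14].

## Interface

Orientations are given as a rotation vector (axis times angle).
In Python, from station import ctrl gives the robot as it stands. The module is installed in compiled form; this text tells all that it offers.
- The arm moves only by the tool servo_tool, never from a script. Its argument "increments" is a list that holds one entry, the list of rows, each a list of 5 numbers: the finger opening in cm, from 0 to 8.54, then the shift along the tool's x, y, z in cm, then the turn about the tool's z in degrees. A call has 1 to 5 rows; each row is the pose to reach, as a shift and turn from the pose commanded when the call began, along the tool's axes at that moment; what a row does not reach only later rows make up. A row lasts 1/10 s, in which the tool goes at most 50 mm and 8.59 degrees, less where a joint would pass 70% of its speed; a pose out of reach is approached as far as the arm can. A call with a gripper value outside its range is refused whole. The fingers move at their own pace and stop on an object; "newtons" is the grip in N (left out, the last holds). Time passes only in rows, so rows that repeat a pose let the fingers close. It gives the time, the measured TCP pose, the force, the opening and the grip force at its end, in the units of the state.
- ctrl.get_obs(): the state, without advancing time (a new reading comes with each control period).
- ctrl.get_image(name): name is "side" or "top"; returns a dict with "img" (420x560x3 uint8, red, green, blue), "fx", "fy", "cx", "cy" (pixels), "k1" (the pictures are not rectified: a ray, as slopes to the right and down, at radius r is drawn at 1 + k1 r^2 times it, then the intrinsics apply), "rvec" (rotation vector, rad) and "tvec" (3), from world to camera coordinates, as OpenCV has them. Camera axes: x right, y down, z forward; pixel columns grow to the right and rows downward; lengths in m; the calibration is good to about 2 mm. A picture is of the moment at which its call begins. There is no depth.
- ctrl.finish_job(): hands the job in; it is judged then, once.
The state is a dict: "t": time; "q": joint angles; "dq": joint speeds; "effort": joint torques, N m; "tool_pos": TCP position; "tool_rot": TCP orientation; "contact_force": force on the tool from outside, world axes, zero at the start; "wrist_torque": the same for the moment, N m; "opening": finger opening in m; "grip_force": force on a finger pad.
Only numpy, scipy, OpenCV 4.12 (cv2) and the standard library are available. Lean on these libraries where they do the work, as an engineer would, in place of code of your own. Each camera call takes 0.05 s, during which the arm holds its last target. There are 200 camera calls.

## Task

First shut the isolating valve by turning its lock ring clockwise until the pointer stands over the mark post, while the cartridges are all still locked in their couplers. Then, for every cartridge fitted to the manifold, pull the coupler's sprung collar back to free it, draw the cartridge out and lay it flat on the floor of the aluminium tray, none on top of another. Finish with the ring still at its mark and all the collars sprung home, and leave the little rack of vials where it stands.

Things in the scene. Friction and masses are not known exactly. Their poses are not given: they have to be found in the camera images.
- ring_mid (a point): centre of the lock ring of the isolating valve: a knurled aluminium ring, 56 mm diameter, 32 mm tall, vertical axis, 76 mm above the bench, on a fixed valve (square foot 100 mm, narrower 42 mm column below the ring). A black bar pointer, 6 mm high, lies on its top face from the axis to the rim. The fixed mark is a dark upright post 12 x 10 mm on the foot, 41 mm from the axis, its top 50 mm above the bench (10 mm below the ring's underside).
- lock_ring (a joint): angle of the lock ring (rad): grows as the ring is turned clockwise seen from above, from 0 (stop) to 2.6 (stop); at 1.75 the pointer is exactly over the mark post (locked). It starts between 0 and 0.5 and stays where it is left (friction about 0.1 N m).
- tray_floor (a point): middle of the inner floor of the loose aluminium tray (0.9 kg): inside 200 mm along its x, 220 mm along its y, floor 5 mm above the bench, walls 5 mm thick, rim 35 mm above the bench; z up.
- socket0 (a point): middle of the mouth of coupler 0 (leftmost as the robot sees it) of the fixed white manifold; x axis level and pointing into the socket, away from the robot, z up; 80 mm above the bench. The couplers stand 105 mm apart, noses 55 mm proud of the manifold's front; the manifold's top is 112 mm above the bench.
- collar0_mid (a point): centre of the sprung collar of coupler 0: steel ring round the nose, 50 mm diameter, 28 mm long, on the socket's axis; at home its centre is 16 mm behind the mouth.
- collar0 (a joint): travel of that collar (m): 0 home (forward), 0.014 fully back towards the manifold; a spring drives it home (5 N at home, 8.5 N fully back, plus up to 3 N of latch friction). Beyond about 0.010 it frees the cartridge, which a kicker pushes out by about 11 mm; the collar then rests at about 0.005 until the cartridge is drawn out, and springs home. Let go before that, it locks again.
- cart0_mid (a point): spent cartridge of coupler 0 (may be absent): centre of its square plastic housing 34 x 34 x 95 mm, 0.09 to 0.16 kg; x axis along its length towards its steel spigot, which is 18 mm square, 40 mm long beyond the housing, grooved, and at the start locked in the socket. Locked, the housing's centre is 48 mm before the mouth; freed, about 60 mm; the spigot leaves the socket when the centre is 88 mm before the mouth.
- cart0: the same cartridge: same point and axes.
- socket1 (a point): middle of the mouth of coupler 1 (the middle one) of the fixed white manifold; x axis level and pointing into the socket, away from the robot, z up; 80 mm above the bench. The couplers stand 105 mm apart, noses 55 mm proud of the manifold's front; the manifold's top is 112 mm above the bench.
- collar1_mid (a point): centre of the sprung collar of coupler 1: steel ring round the nose, 50 mm diameter, 28 mm long, on the socket's axis; at home its centre is 16 mm behind the mouth.
- collar1 (a joint): travel of that collar (m): 0 home (forward), 0.014 fully back towards the manifold; a spring drives it home (5 N at home, 8.5 N fully back, plus up to 3 N of latch friction). Beyond about 0.010 it frees the cartridge, which a kicker pushes out by about 11 mm; the collar then rests at about 0.005 until the cartridge is drawn out, and springs home. Let go before that, it locks again.
- cart1_mid (a point): spent cartridge of coupler 1 (may be absent): centre of its square plastic housing 34 x 34 x 95 mm, 0.09 to 0.16 kg; x axis along its length towards its steel spigot, which is 18 mm square, 40 mm long beyond the housing, grooved, and at the start locked in the socket. Locked, the housing's centre is 48 mm before the mouth; freed, about 60 mm; the spigot leaves the socket when the centre is 88 mm before the mouth.
- cart1: the same cartridge: same point and axes.
- socket2 (a point): middle of the mouth of coupler 2 (rightmost as the robot sees it) of the fixed white manifold; x axis level and pointing into the socket, away from the robot, z up; 80 mm above the bench. The couplers stand 105 mm apart, noses 55 mm proud of the manifold's front; the manifold's top is 112 mm above the bench.
- collar2_mid (a point): centre of the sprung collar of coupler 2: steel ring round the nose, 50 mm diameter, 28 mm long, on the socket's axis; at home its centre is 16 mm behind the mouth.
- collar2 (a joint): travel of that collar (m): 0 home (forward), 0.014 fully back towards the manifold; a spring drives it home (5 N at home, 8.5 N fully back, plus up to 3 N of latch friction). Beyond about 0.010 it frees the cartridge, which a kicker pushes out by about 11 mm; the collar then rests at about 0.005 until the cartridge is drawn out, and springs home. Let go before that, it locks again.
- cart2_mid (a point): spent cartridge of coupler 2 (may be absent): centre of its square plastic housing 34 x 34 x 95 mm, 0.09 to 0.16 kg; x axis along its length towards its steel spigot, which is 18 mm square, 40 mm long beyond the housing, grooved, and at the start locked in the socket. Locked, the housing's centre is 48 mm before the mouth; freed, about 60 mm; the spigot leaves the socket when the centre is 88 mm before the mouth.
- cart2: the same cartridge: same point and axes.
- rack_mid (a point): bystander: centre of a loose white rack of small vials, 55 x 110 mm, 37 mm tall with the vials, on the bench in front of the couplers, 13 mm above the bench; z up
Not all that is in view belongs to the job. What is shaped like the part that bears ring_mid but turquoise or yellow is not meant.

How it is judged:
By the outcome, as a careful person would: the job done as asked, in the order asked, and still so for the second after the job is handed in, with the robot touching nothing.
Of cart0, cart1, cart2 only 2 to 3 are there at a start; the rules pass over those that are not, and their reading is None.
At some moment in a run one of tray may be knocked a few centimetres aside while the robot is not near it.
Once in a run the grip may slacken for a moment while it holds something.
It also fails if it takes over 210 s, if anything falls off the work surface, if the arm or the gripper's body presses on something with over 40 N, if the wrist force passes 120 N, or if a joint passes its speed limit or range.

## Working session

There is one attempt and no reset: what is moved stays moved. The work goes in short steps, Python scripts to look and compute and a tool call to move; the robot and the scene stay as the last step left them, time stands still between calls to the robot, and variables do not carry over. Pictures are saved under pics/ and viewed, at most 14 in all, crops included, and the job is handed in when it is done.

Besides the shell and the picture viewer there is one more tool, called after "Request:" as a command line: name --argument value ..., lists and objects as JSON in quotes. servo_tool: Moves the arm, as the interface text tells. Its arguments: {"type":"object","properties":{"increments":{"type":"array"},"newtons":{"type":"number"}},"required":["increments"]}

```bash
mkdir -p pics; cat > h.py <<'E'
import numpy as np, cv2
from station import ctrl
from scipy.spatial.transform import Rotation as R
def snap(name,fn=None):
    d=ctrl.get_image(name)
    if fn: cv2.imwrite('pics/'+fn,d['img'][:,:,::-1])
    return d
def ray(d,u,v):
    x=np.array([(u-d['cx'])/d['fx'],(v-d['cy'])/d['fy']]); s=x.copy()
    for _ in range(20): s=x/(1+d['k1']*(s@s))
    Rm=R.from_rotvec(d['rvec']).as_matrix()
    return -Rm.T@np.array(d['tvec']), Rm.T@np.array([s[0],s[1],1])
def atz(d,u,v,z):
    o,r=ray(d,u,v); return o+r*(z-o[2])/r[2]
def proj(d,p):
    c=R.from_rotvec(d['rvec']).as_matrix()@np.array(p)+np.array(d['tvec']).ravel()
    s=c[:2]/c[2]; s=s*(1+d['k1']*(s@s)); return np.array([s[0]*d['fx']+d['cx'],s[1]*d['fy']+d['cy']])
def tri(a,ua,b,ub):
    o1,r1=ray(a,*ua);o2,r2=ray(b,*ub)
    t=np.linalg.lstsq(np.c_[r1,-r2],o2-o1,rcond=None)[0]
    p,q=o1+r1*t[0],o2+r2*t[1]; return (p+q)/2,np.linalg.norm(p-q)
E
python3 - <<'E'
from h import *
import pickle
for n in('top','side'):
    d=snap(n,n+'0.png'); pickle.dump(d,open(n+'0.pkl','wb'))
    print(n,d['fx'],d['k1'],ray(d,280,210))
o=ctrl.get_obs();print(o)
print(R.from_rotvec(o['tool_rot']).as_matrix().round(3))
E
```

```text
top 409.423589904609 -0.05468199660398809 (array([0.39889881, 0.10074844, 1.30029409]), array([ 0.09887718,  0.0076634 , -0.99524678]))
side 484.71984156035387 -0.1366915950206685 (array([ 0.06056652, -0.82885283,  0.64006015]), array([ 0.38612348,  0.77651851, -0.4981416 ]))
{'t': 0.1, 'q': array([ 1.15300141e+00,  5.32967886e-02,  1.61414389e+00, -3.84544707e-06,
        1.47599614e+00, -1.19004185e-01]), 'dq': array([ 0.00031746, -0.00055205, -0.00077864,  0.00011448, -0.00027899,
       -0.00175345]), 'effort': array([-7.00432101e-04, -3.94902921e+01, -3.71363175e+01, -1.81320825e-04,
        3.95269773e-03, -2.93698761e-06]), 'tool_pos': array([0.1837438 , 0.59677261, 0.21718994]), 'tool_rot': array([-4.67522477e-01, -3.10611815e+00,  2.79425389e-03]), 'contact_force': array([-0.64772266, -0.42736064, -0.48097177]), 'wrist_torque': array([ 0.00921809, -0.00423785, -0.03769301]), 'grip_force': 0.0, 'opening': 0.0854861570281764}
[[-0.956  0.294 -0.001]
 [ 0.294  0.956 -0.002]
 [ 0.    -0.002 -1.   ]]
```

View pics/top0.png

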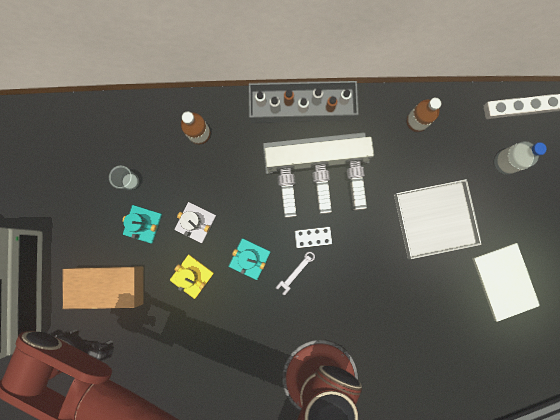

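View pics/side0.png

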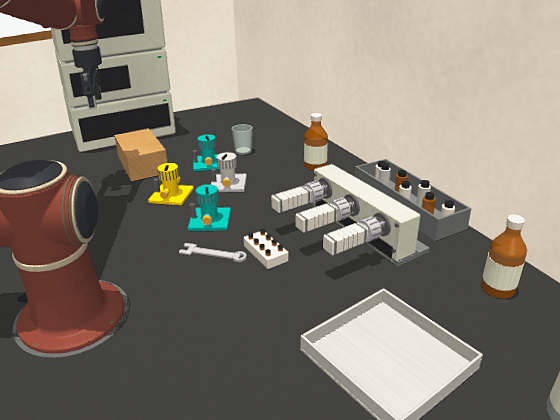

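The overview shows three cartridges on the manifold (top view, noses near (287,172), (321,168), (356,165)). The real valve is the white-footed one at (194,222), the tray is at (438,219) and the rack at (313,237). I'll take enlarged crops.

```bash
python3 - <<'E'
import cv2
a=cv2.imread('pics/top0.png');b=cv2.imread('pics/side0.png')
f=lambda i,x,y,w,h,s:cv2.resize(i[y:y+h,x:x+w],None,fx=s,fy=s,interpolation=cv2.INTER_CUBIC)
A=f(a,165,190,60,60,6.5);B=f(b,190,140,60,60,6.5)
cv2.imwrite('pics/c1.png',cv2.hconcat([A,B]))
cv2.imwrite('pics/c2.png',f(a,255,125,130,125,4.8)[:600])
E
```

```text
(no output)
```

View pics/c1.png

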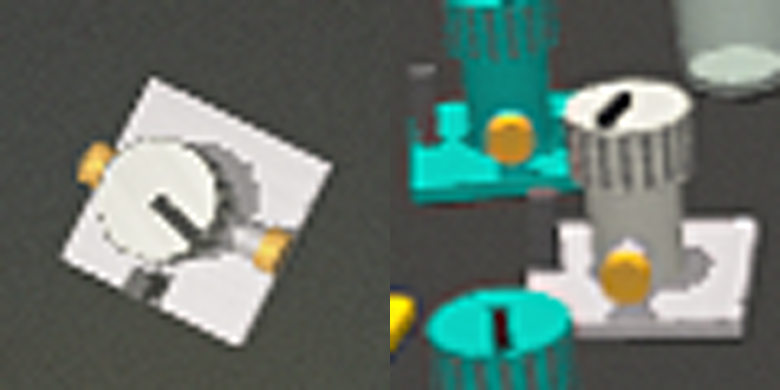

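View pics/c2.png

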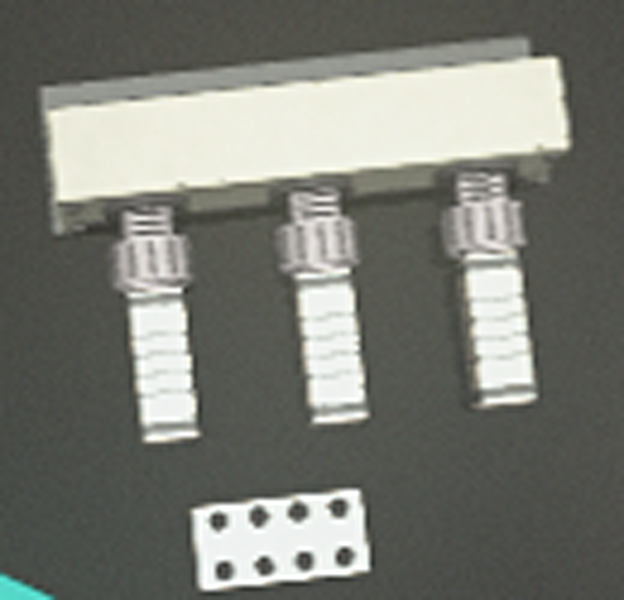

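The crops show the ring centre at about (189.3,220.8), the pointer tip at (195.5,227.7) and the post top at (187.6,234.2). In the enlarged manifold crop, the cartridge ends are clear. I'll turn these into world positions.

```bash
cat > m.py <<'E'
from h import *
import pickle
d=pickle.load(open('top0.pkl','rb'));s=pickle.load(open('side0.pkl','rb'))
c1=lambda u,v:(165+(u+.5)/6.5-.5,190+(v+.5)/6.5-.5)
c2=lambda u,v:(255+(u+.5)/4.8-.5,125+(v+.5)/4.8-.5)
cs=lambda u,v:(190+(u-390+.5)/6.5-.5,140+(v+.5)/6.5-.5)
r=atz(d,*c1(158,200),.092);p=atz(d,*c1(196,244),.098);m=atz(d,*c1(149,287),.05)
print('ring',r,'side',atz(s,*cs(629,106),.092),'tip',p,'post',m,np.linalg.norm(m-r),'side post',atz(s,*cs(541,192),.05))
a=lambda v:np.arctan2(v[1],v[0])
print('need cw deg',np.degrees(a(p-r)-a(m-r))%360,'post az',np.degrees(a(m-r)))
f=[atz(d,*c2(*x),.097) for x in((170,436),(339,416),(504,401))]
b=[atz(d,*c2(*x),.097) for x in((157,296),(327,277),(495,260))]
for x,y in zip(f,b): print('cart',x[:2],y[:2],np.linalg.norm(x-y),np.degrees(a(y-x)))
print('row az',np.degrees(a(f[2]-f[0])),np.linalg.norm(f[2]-f[0]))
e=[atz(d,*c2(*x),.112) for x in((60,202),(569,150))];print('man front',e,np.degrees(a(e[1]-e[0])))
print('rack',[atz(d,*c2(*x),.02)[:2].round(3) for x in((193,508),(357,489),(370,570),(200,590))])
t=[atz(d,*x,.035)[:2] for x in((396,193),(466,180),(480,244),(411,258))];print('tray',t,np.mean(t,0))
# side checks: cart0 front-top corners
for x,y in zip(f,b): print(proj(s,x),proj(s,y))
E
python3 m.py
```

```text
ring [0.49463668 0.38113984 0.092     ] side [0.49220581 0.37491214 0.092     ] tip [0.47373674 0.36251925 0.098     ] post [0.45694893 0.3953694  0.05      ] 0.05819662401490417 side post [0.45549434 0.39687784 0.05      ]
need cw deg 62.383889084995985 post az 159.31523294238275
cart [0.50162488 0.08083557] [0.58868276 0.08668057] 0.08725387159124012 3.84103522132397
cart [ 0.51148296 -0.0234591 ] [ 0.59808739 -0.01886079] 0.08672642709731582 3.0392972289259177
cart [ 0.51834773 -0.12563635] [ 0.60638189 -0.12358789] 0.08805798498468609 1.3329718275637017
row az -85.36953141214065 0.2071480293721772
man front [array([0.6460059 , 0.14490889, 0.112     ]), array([ 0.67142671, -0.16943503,  0.112     ])] -85.37658374596519
rack [array([0.461, 0.066]), array([ 0.471, -0.042]), array([ 0.418, -0.048]), array([0.407, 0.063])]
tray [array([ 0.56943542, -0.25361852]), array([ 0.60601016, -0.47934319]), array([ 0.40317744, -0.51163841]), array([ 0.36586579, -0.2910881 ])] [ 0.4861222  -0.38392206]
[275.43538946 196.31229429] [306.17031919 187.14081415]
[300.56989375 214.85851634] [332.66176175 204.67410754]
[327.77617529 236.15235438] [362.38670483 224.78602988]
```

```bash
cat >> h.py <<'E'
def plan(pos,yaw=None):
    """cm shift in tool axes and turn deg (about tool z) to reach pos with tool y azimuth yaw (mod 180)"""
    o=ctrl.get_obs(); M=R.from_rotvec(o['tool_rot']).as_matrix()
    s=M.T@(np.array(pos)-o['tool_pos'])*100
    y=np.degrees(np.arctan2(M[1,1],M[0,1])); t=0 if yaw is None else ((y-yaw+90)%180)-90
    print('t',round(o['t'],2),'pos',o['tool_pos'].round(4),'yaw',y.round(2),'q6',o['q'][5].round(2),'F',o['contact_force'].round(1),'open',round(o['opening'],4),'grip',round(o['grip_force'],1))
    print('shift',s.round(2),'turn',np.round(t,1))
E
cat >> m.py <<'E'
F=[atz(d,*c1(*x),.01)[:2] for x in((152,77),(332,165),(240,347),(62,258))];print('foot',F,np.mean(F,0))
v=F[3]+F[2]-F[0]-F[1];print('post az by foot',np.degrees(a(v)))
q=[atz(d,*c1(*x),.098) for x in((160,203),(192,238))];print('bar az',np.degrees(a(q[1]-q[0])))
plan([.4935,.378,.16])
E
python3 m.py|tail -5
```

```text
foot [array([0.56158654, 0.40286435]), array([0.51621632, 0.31486848]), array([0.42867161, 0.360579  ]), array([0.47391139, 0.44737488])] [0.49509647 0.38142168]
post az by foot 152.75597168534236
bar az -138.25854695671114
t 0.1 pos [0.1837 0.5968 0.2172] yaw 72.88 q6 -0.12 F [-0.6 -0.4 -0.5] open 0.0855 grip 0.0
shift [-36.04 -11.78   5.73] turn 0
```

Request:
servo_tool --increments '[[[8.5, -4.5, -1.5, 0, 0], [8.5, -9, -3, 0, 0], [8.5, -13.5, -4.5, 0, 0], [8.5, -18, -6, 0, 0], [8.5, -22.5, -7.5, 0, 0]]]'

```text
t: 0.6
tool_pos: [0.378, 0.4579, 0.2178]
tool_rot: [-0.467, -3.106, 0.001]
contact_force: [0.8, 1.0, -0.8]
opening: 0.0851
grip_force: 0.0
```

Request:
servo_tool --increments '[[[8.5, -4.5, -1.4, 1.5, 0], [8.5, -9, -2.8, 3, 0], [8.5, -13.6, -4.1, 5.7, 0], [8.5, -13.6, -4.1, 5.7, 0], [8.5, -13.6, -4.1, 5.7, 0]]]'

```text
t: 1.1
tool_pos: [0.4948, 0.3788, 0.1594]
tool_rot: [-0.471, -3.103, 0.003]
contact_force: [0.0, 0.6, -0.2]
opening: 0.0847
grip_force: 0.0
```

```bash
python3 - <<'E'
from h import *
plan([.4945,.38,.08])
a=snap('top')['img'];b=snap('side')['img']
f=lambda i,x,y:cv2.resize(i[y:y+80,x:x+80],None,fx=5,fy=5,interpolation=cv2.INTER_CUBIC)
cv2.imwrite('pics/c3.png',cv2.hconcat([f(a,155,180),f(b,180,130)])[:,:,::-1])
E
```

```text
t 1.1 pos [0.4948 0.3788 0.1594] yaw 72.75 q6 -0.74 F [ 0.   0.6 -0.2] open 0.0847 grip 0.0
shift [0.04 0.12 7.94] turn 0
```

View pics/c3.png

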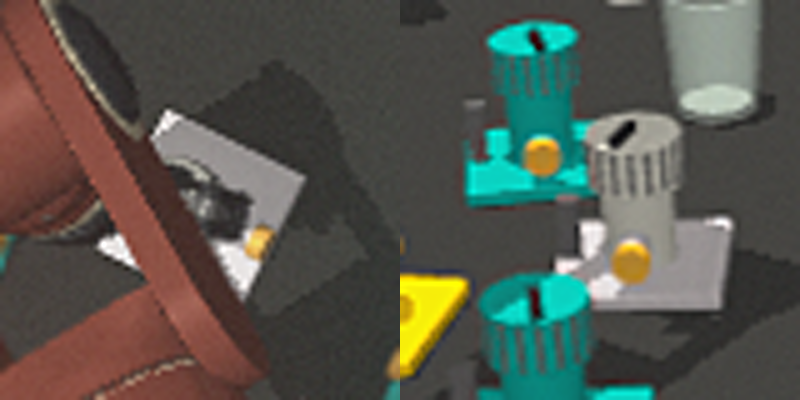

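The top view is mostly blocked by the arm. In the side view the ring top is centred at about pixel (226.7,156.6). I'll check that against the projection.

```bash
python3 - <<'E'
from h import *
d=snap('side')
print(proj(d,[.4945,.38,.092]),proj(d,[.4945,.38,.14]),atz(d,226.7,156.3,.092))
b=d['img'];cv2.imwrite('pics/c4.png',cv2.resize(b[60:190,160:300],None,fx=4,fy=4,interpolation=cv2.INTER_CUBIC)[:,:,::-1])
E
```

```text
[226.44258236 155.10739423] [225.26187437 139.43093582] [0.49199589 0.37162546 0.092     ]
```

View pics/c4.png

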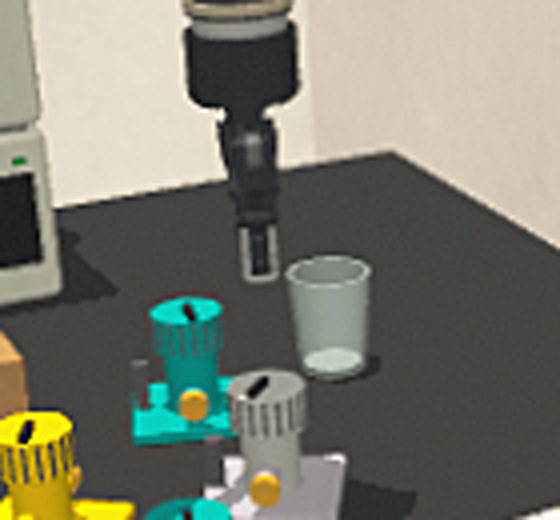

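The fingertips show at about pixel (225,129) and the ring top at about (226.5,157). I'll check the projection of the near fingertip.

```bash
python3 - <<'E'
from h import *
d=snap('side');o=ctrl.get_obs();M=R.from_rotvec(o['tool_rot']).as_matrix()
for k in(-.0425,-.05,.05):
  for z in(.006,.019): print(k,z,proj(d,o['tool_pos']+M@[0,k,z]))
E
```

```text
-0.0425 0.006 [225.74078166 139.25211933]
-0.0425 0.019 [226.07540808 143.68514979]
-0.05 0.006 [225.95036097 140.25046718]
-0.05 0.019 [226.28600727 144.70155477]
0.05 0.006 [223.32343393 127.72008859]
0.05 0.019 [223.64554822 131.94012383]
```

Request:
servo_tool --increments '[[[8.5, 0, 0.1, 2, 0], [8.5, 0, 0.1, 4, 0], [8.5, 0, 0.1, 6, 0], [8.5, 0, 0.1, 6, 0]]]'

```text
t: 1.7
tool_pos: [0.4925, 0.3811, 0.0988]
tool_rot: [-0.464, -3.103, 0.005]
contact_force: [-0.5, -0.5, -0.5]
opening: 0.0849
grip_force: 0.0
```

```bash
python3 - <<'E'
from h import *
plan([.4945,.38,.08])
d=snap('side');b=d['img'];a=snap('top')['img']
B=cv2.resize(b[100:200,170:270],None,fx=4,fy=4,interpolation=cv2.INTER_CUBIC)
A=cv2.resize(a[170:270,140:240],None,fx=4,fy=4,interpolation=cv2.INTER_CUBIC)
cv2.imwrite('pics/c5.png',cv2.hconcat([A,B])[:,:,::-1])
E
```

```text
t 1.7 pos [0.4925 0.3811 0.0988] yaw 72.99 q6 -0.73 F [-0.5 -0.5 -0.5] open 0.0849 grip 0.0
shift [-0.23 -0.04  1.87] turn 0
```

View pics/c5.png

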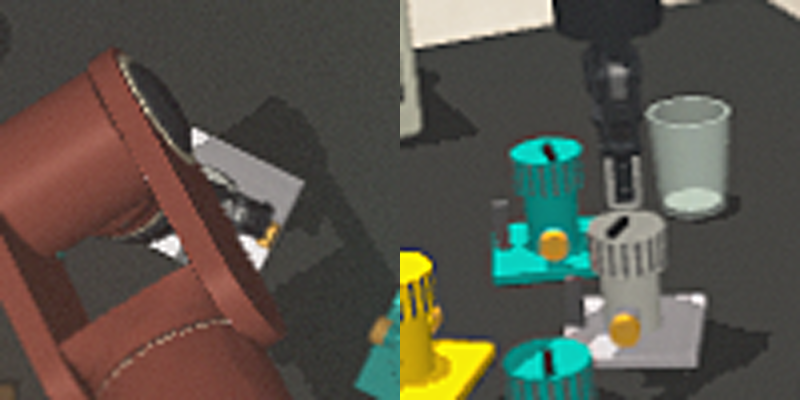

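The side view shows the fingertip at about (225.5,151), just behind and above the ring top at (227,157). I'll descend and probe with a partial close.

Request:
servo_tool --increments '[[[8.5, -0.1, 0, 1, 0], [8.5, -0.1, 0, 1.9, 0], [8.5, -0.1, 0, 1.9, 0]]]' --newtons 25

```text
t: 2.1
tool_pos: [0.4953, 0.3804, 0.0809]
tool_rot: [-0.467, -3.105, 0.002]
contact_force: [-0.9, -1.0, 0.8]
opening: 0.0851
grip_force: 0.0
```

Request:
servo_tool --increments '[[[7, 0, 0, 0, 0], [6, 0, 0, 0, 0], [5.3, 0, 0, 0, 0], [5.3, 0, 0, 0, 0], [5.3, 0, 0, 0, 0]]]'

```text
t: 2.6
tool_pos: [0.4962, 0.3809, 0.0826]
tool_rot: [0.468, 3.106, 0.0]
contact_force: [0.2, -0.1, 0.9]
opening: 0.0532
grip_force: 0.0
```

```bash
python3 - <<'E'
from h import *
plan([.4945,.38,.08])
d=snap('side');b=d['img'];o=ctrl.get_obs();M=R.from_rotvec(o['tool_rot']).as_matrix()
for k in(-.027,.027):
  for z in(0,.019): print(k,z,proj(d,o['tool_pos']+M@[0,k,z]))
B=cv2.resize(b[100:200,170:270],None,fx=6,fy=6,interpolation=cv2.INTER_CUBIC)
cv2.imwrite('pics/c6.png',B[:,:,::-1])
E
```

```text
t 2.6 pos [0.4962 0.3809 0.0826] yaw 72.88 q6 -0.74 F [ 0.2 -0.1  0.9] open 0.0532 grip 0.0
shift [ 0.14 -0.13  0.26] turn 0
-0.027 0 [227.84724265 161.70619777]
-0.027 0.019 [228.30911504 167.817525  ]
0.027 0 [226.40222263 154.29257712]
0.027 0.019 [226.85497769 160.24419231]
```

View pics/c6.png

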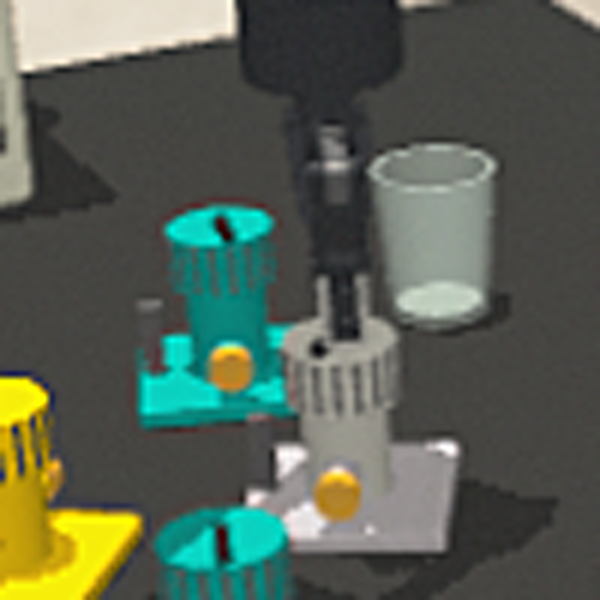

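The near fingertip shows at (227.5,156.3), over the ring's top face, and closing to 53 mm met no contact. The pads therefore sit about 3 cm higher than I assumed. I'll reopen, turn to clear the post, go lower under force watch and probe again.

Request:
servo_tool --increments '[[[8.5, 0, 0, -1, -8], [8.5, 0, 0, -1, -16], [8.5, 0, 0, -1, -24], [8.5, 0, 0, -1, -27], [8.5, 0, 0, -1, -27]]]'

```text
t: 3.15
tool_pos: [0.4961, 0.3808, 0.0924]
tool_rot: [-0.27, 3.13, 0.0]
contact_force: [-0.4, -0.5, -0.6]
opening: 0.0849
grip_force: 0.0
```

Request:
servo_tool --increments '[[[8.5, 0, 0, 0.7, 0], [8.5, 0, 0, 1.4, 0], [8.5, 0, 0, 2, 0], [8.5, 0, 0, 2, 0]]]'

```text
t: 3.55
tool_pos: [0.495, 0.3802, 0.0703]
tool_rot: [0.27, -3.127, 0.002]
contact_force: [0.1, -0.6, 0.1]
opening: 0.0848
grip_force: 0.0
```

Request:
servo_tool --increments '[[[7, 0, 0, 0, 0], [6, 0, 0, 0, 0], [5.3, 0, 0, 0, 0], [5.3, 0, 0, 0, 0], [5.3, 0, 0, 0, 0]]]'

```text
t: 4.05
tool_pos: [0.4962, 0.3822, 0.0734]
tool_rot: [-0.271, 3.129, 0.004]
contact_force: [-2.7, 4.8, 4.1]
opening: 0.0536
grip_force: 26.0
```

```bash
python3 - <<'E'
from h import *
plan([.4945,.38,.08])
d=snap('side');b=d['img'];t=snap('top');a=t['img']
o=ctrl.get_obs();print(proj(t,o['tool_pos']),proj(d,o['tool_pos']))
B=cv2.resize(b[100:200,170:270],None,fx=4,fy=4,interpolation=cv2.INTER_CUBIC)
A=cv2.resize(a[170:270,140:240],None,fx=4,fy=4,interpolation=cv2.INTER_CUBIC)
cv2.imwrite('pics/c7.png',cv2.convertScaleAbs(cv2.hconcat([A,B])[:,:,::-1],alpha=1.5,beta=20))
E
```

```text
t 4.05 pos [0.4962 0.3822 0.0734] yaw 99.89 q6 -1.21 F [-2.7  4.8  4.1] open 0.0536 grip 26.0
shift [ 0.2  -0.18 -0.66] turn 0
[189.97319746 220.28591997] [227.17172048 160.64528764]
```

View pics/c7.png

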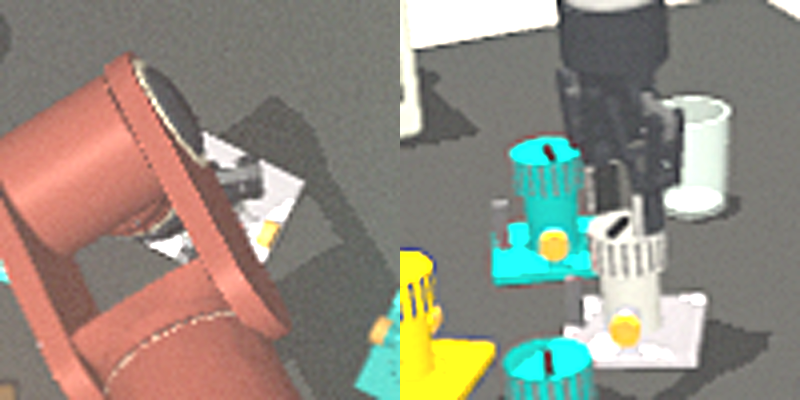

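The probe closed on only the top few millimetres of the ring: 26 N at a 53.6 mm opening. In the side view the near fingertip ends at about (234,158), just at the ring's upper edge. So the tips really are about 33 mm higher than nominal. I'll reopen, go 2 cm lower and grip.

Request:
servo_tool --increments '[[[8.5, 0, 0, 0, 0], [8.5, 0, 0, 0, 0], [8.5, 0, 0, 0, 0], [8.5, 0, 0, 0, 0]]]'

```text
t: 4.55
tool_pos: [0.4961, 0.3803, 0.0719]
tool_rot: [0.27, -3.13, 0.001]
contact_force: [0.9, 0.2, 0.4]
opening: 0.0849
grip_force: 0.0
```

Request:
servo_tool --increments '[[[8.5, 0, 0.1, 0.7, 0], [8.5, 0, 0.1, 1.4, 0], [8.5, 0, 0.1, 2, 0], [8.5, 0, 0.1, 2, 0]]]'

```text
t: 4.95
tool_pos: [0.4948, 0.3811, 0.0504]
tool_rot: [0.27, -3.127, 0.002]
contact_force: [0.5, -1.0, -0.3]
opening: 0.0847
grip_force: 0.0
```

Request:
servo_tool --increments '[[[7, 0, 0, 0, 0], [6, 0, 0, 0, 0], [4.5, 0, 0, 0, 0], [4.5, 0, 0, 0, 0], [4.5, 0, 0, 0, 0]]]' --newtons 40

```text
t: 5.45
tool_pos: [0.4961, 0.3823, 0.053]
tool_rot: [-0.27, 3.129, 0.001]
contact_force: [-1.2, 1.2, 3.0]
opening: 0.0546
grip_force: 43.6
```

Request:
servo_tool --increments '[[[4.5, 0, 0, 0, 7], [4.5, 0, 0, 0, 14], [4.5, 0, 0, 0, 21], [4.5, 0, 0, 0, 28], [4.5, 0, 0, 0, 35]]]'

```text
t: 5.95
tool_pos: [0.496, 0.3815, 0.053]
tool_rot: [0.69, 3.065, -0.001]
contact_force: [-3.1, -2.3, 5.0]
opening: 0.0549
grip_force: 43.9
```

Request:
servo_tool --increments '[[[4.5, 0, 0, 0, 7], [4.5, 0, 0, 0, 14], [4.5, 0, 0, 0, 21], [4.5, 0, 0, 0, 28], [4.5, 0, 0, 0, 33]]]'

```text
t: 6.45
tool_pos: [0.4956, 0.381, 0.053]
tool_rot: [1.531, 2.743, -0.004]
contact_force: [-4.7, -3.9, 7.0]
opening: 0.0549
grip_force: 44.1
```

Request:
servo_tool --increments '[[[4.5, 0, 0, 0, 0], [4.5, 0, 0, 0, 0]]]'

```text
t: 6.65
tool_pos: [0.4956, 0.381, 0.053]
tool_rot: [1.526, 2.746, -0.004]
contact_force: [-4.8, -4.9, 6.7]
opening: 0.0548
grip_force: 44.1
```

Request:
servo_tool --increments '[[[8.5, 0, 0, 0, 0], [8.5, 0, 0, 0, 0], [8.5, 0, 0, 0, 0], [8.5, 0, 0, 0, 0]]]'

```text
t: 7.05
tool_pos: [0.496, 0.3818, 0.0522]
tool_rot: [1.526, 2.746, -0.0]
contact_force: [0.4, 0.5, 0.4]
opening: 0.0849
grip_force: 0.0
```

Request:
servo_tool --increments '[[[8.5, 0, 0, -3, 0], [8.5, 0, 0, -8, 0], [8.5, -5, 0, -12, 0], [8.5, -10, 0, -12, 0], [8.5, -13, 0, -12, 0]]]'

```text
t: 7.55
tool_pos: [0.5668, 0.2706, 0.1756]
tool_rot: [1.523, 2.743, 0.006]
contact_force: [1.3, 0.9, -1.1]
opening: 0.0851
grip_force: 0.0
```

```bash
python3 - <<'E'
from h import *
plan([.4945,.38,.08])
d=snap('side');b=d['img'];t=snap('top');a=t['img']
A=cv2.resize(a[190:250,165:225],None,fx=6.5,fy=6.5,interpolation=cv2.INTER_CUBIC)
B=cv2.resize(b[140:200,190:250],None,fx=6.5,fy=6.5,interpolation=cv2.INTER_CUBIC)
cv2.imwrite('pics/c8.png',cv2.convertScaleAbs(cv2.hconcat([A,B])[:,:,::-1],alpha=1.2))
cv2.imwrite('pics/top8.png',a[:,:,::-1])
E
```

```text
t 7.55 pos [0.5668 0.2706 0.1756] yaw 31.92 q6 -0.23 F [ 1.3  0.9 -1.1] open 0.0851 grip 0.0
shift [13.13 -0.4   9.54] turn 0
```

View pics/c8.png

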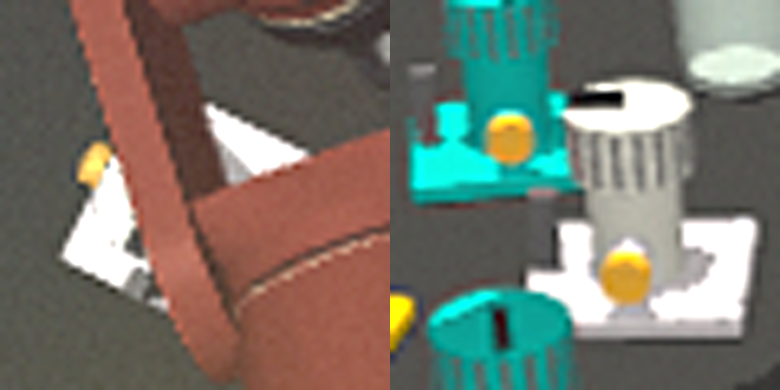

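The ring has turned: in the side view the pointer now runs from crop (622,98) to (568,98), roughly towards the post at (541,192). I'll compute the azimuths.

```bash
python3 - <<'E'
from h import *
s=ctrl.get_image('side')
cs=lambda u,v:(190+(u-390+.5)/6.5-.5,140+(v+.5)/6.5-.5)
a=lambda v:np.degrees(np.arctan2(v[1],v[0]))%360
az=lambda p,q:a(atz(s,*cs(*q),.098)-atz(s,*cs(*p),.098))
print('init',az((628,95),(601,123)),'now',az((622,98),(568,99)))
# sensed from image: dark pixels of pointer now
im=s['img'].astype(int);
pts=[(u,v) for v in range(150,160) for u in range(212,232) if im[v,u].max()<70]
P=np.array([atz(s,u,v,.098)[:2] for u,v in pts]);c=P.mean(0);w,V=np.linalg.eigh(np.cov(P.T))
print(len(pts),pts,c,'pca az',a(V[:,1]),np.sqrt(w))
# foot edges from side: bottom-front edge etc. corners at z~.012?
r=atz(s,*cs(629,106),.092);m=atz(s,*cs(541,192),.05)
print('post az side',a(m-r),np.linalg.norm((m-r)[:2]),r,m)
for az_ in(150,153,156,159):
  t=np.radians(az_);c=np.array([.4945,.3805]);print(az_,(proj(s,[*(c+.041*np.array([np.cos(t),np.sin(t)])),.05])-190+np.array([0,50]))*6.5+[390,0])
E
```

```text
init 226.6892806898885 now 152.58155992442104
44 [(217, 150), (219, 150), (220, 150), (221, 150), (222, 150), (223, 150), (224, 150), (225, 150), (226, 150), (227, 150), (228, 150), (229, 150), (230, 150), (231, 150), (217, 151), (219, 151), (220, 151), (221, 151), (222, 151), (223, 151), (224, 151), (225, 151), (229, 151), (230, 151), (231, 151), (217, 152), (219, 152), (219, 153), (218, 154), (219, 154), (220, 154), (221, 154), (222, 154), (223, 154), (224, 154), (225, 154), (218, 155), (219, 155), (220, 155), (221, 155), (222, 155), (223, 155), (224, 155), (225, 155)] [0.48874709 0.39296278] pca az 47.341133102628575 [0.01080734 0.01470977]
post az side 149.10650351769482 0.04278111189554276 [0.49220581 0.37491214 0.092     ] [0.45549434 0.39687784 0.05      ]
150 [542.43982411 184.20667567]
153 [541.73895955 186.2390098 ]
156 [541.28643829 188.27171094]
159 [541.08449967 190.29920761]
```

```bash
python3 - <<'E'
from h import *
plan([.6126,.0910,.15],94.6)
E
```

```text
t 7.7 pos [0.5659 0.2696 0.1727] yaw 31.67 q6 -0.23 F [ 0.   1.2 -0.7] open 0.0852 grip 0.0
shift [-17.65  -5.4    2.27] turn -62.9
```

Request:
servo_tool --increments '[[[8.5, -3.5, -1, 0, -8], [8.5, -7, -2, 0, -16], [8.5, -10.5, -3, 0, -24], [8.5, -14, -4, 0, -32], [8.5, -17.6, -5.4, 2, -40]]]'

```text
t: 8.2
tool_pos: [0.6139, 0.0937, 0.1553]
tool_rot: [0.482, 3.098, 0.003]
contact_force: [1.2, -0.2, 0.5]
opening: 0.0851
grip_force: 0.0
```

Request:
servo_tool --increments '[[[8.5, 0, 0, 0, -8], [8.5, 0, 0, 0, -16], [8.5, 0, 0, 0, -23], [8.5, 0, 0, 0, -23]]]'

```text
t: 8.6
tool_pos: [0.6112, 0.0945, 0.1517]
tool_rot: [0.135, -3.138, -0.001]
contact_force: [0.0, -0.2, -0.3]
opening: 0.0851
grip_force: 0.0
```

```bash
python3 - <<'E'
from h import *
import pickle
plan([.6126,.0910,.052],94.6)
a=lambda v:np.degrees(np.arctan2(v[1],v[0]))%360
def bar(d):
    s=d; c=np.array([.4945,.3805]); best=[]
    g=cv2.cvtColor(s['img'],cv2.COLOR_RGB2GRAY).astype(np.float32)
    for t in np.arange(0,360,2):
        e=np.array([np.cos(np.radians(t)),np.sin(np.radians(t))]);v=0
        for r in np.linspace(.006,.024,10):
            u=proj(s,[*(c+off+r*e),.098]);v+=cv2.getRectSubPix(g,(1,1),(float(u[0]),float(u[1])))[0,0]
        best.append(v/10)
    b=np.array(best);i=b.argmin();w=np.clip(np.median(b)-30-b,0,None)
    k=np.arange(len(b));k=((k-i+90)%180)-90;m=abs(k)<12
    return 2*(i+(k[m]*w[m]).sum()/max(w[m].sum(),1e-9)),b.min()
T0=pickle.load(open('top0.pkl','rb'));S0=pickle.load(open('side0.pkl','rb'));T=snap('top','top9.png');S=snap('side','side9.png')
for off in([0,0],[.001,0],[0,.0015]): off=np.array(off);print('top',bar(T0),bar(T))
for off in([-.002,-.007],[-.002,-.005],[-.004,-.007]): off=np.array(off);print('side',bar(S0),bar(S))
E
```

```text
t 8.6 pos [0.6112 0.0945 0.1517] yaw 94.93 q6 -1.62 F [ 0.  -0.2 -0.3] open 0.0851 grip 0.0
shift [-0.12 -0.36  9.97] turn 0.3
top (np.float64(224.6879518227684), np.float32(73.21728)) (np.float64(153.88585036248546), np.float32(73.754234))
top (np.float64(221.70842936834757), np.float32(73.707985)) (np.float64(155.0804337819945), np.float32(73.10893))
top (np.float64(228.976753974159), np.float32(73.56687)) (np.float64(159.75086974412332), np.float32(73.59039))
side (np.float64(224.72286709767096), np.float32(13.615079)) (np.float64(165.2706280671367), np.float32(16.84814))
side (np.float64(229.8847047107988), np.float32(15.3467865)) (np.float64(171.46129218770537), np.float32(17.062595))
side (np.float64(230.35446178829054), np.float32(15.155846)) (np.float64(163.20826395922424), np.float32(18.856085))
```

```bash
python3 - <<'E'
from h import *
import pickle
T0=pickle.load(open('top0.pkl','rb'));T=snap('top')
a=lambda v:np.degrees(np.arctan2(v[1],v[0]))%180
for d in(T0,T):
    i=cv2.resize(d['img'],None,fx=8,fy=8,interpolation=cv2.INTER_CUBIC);g=cv2.cvtColor(i,cv2.COLOR_RGB2GRAY)
    pc=proj(d,[.4945,.3805,.092]);U=np.array([[(x,y) for x in range(-60,61)] for y in range(-60,61)])
    X=(pc*8).astype(int)
    sub=g[X[1]-65:X[1]+66,X[0]-65:X[0]+66]
    dark=(sub<115).astype(np.uint8)
    yy,xx=np.mgrid[-65:66,-65:66];dark[(xx**2+yy**2)>50**2]=0
    n,l,st,ce=cv2.connectedComponentsWithStats(dark)
    k=1+st[1:,4].argmax();v,u=np.where(l==k)
    P=np.array([atz(d,(X[0]-65+q+.5)/8-.5,(X[1]-65+w+.5)/8-.5,.098)[:2] for q,w in zip(u,v)])
    w,V=np.linalg.eigh(np.cov(P.T));print(st[k],P.mean(0),'az',a(V[:,1]),np.sqrt(w)*3.46,'centroid az',np.degrees(np.arctan2(*(P.mean(0)-[.4945,.3805])[::-1]))%360)
E
```

```text
[ 61  64  45  42 780] [0.4881561  0.37427908] az 46.84147575112188 [0.00599987 0.01815572] centroid az 224.43921205679342
[ 37  67  34  47 859] [0.48638977 0.3847762 ] az 157.76933585412866 [0.00709    0.01671646] centroid az 152.19913290004115
```

```bash
python3 - <<'E'
from h import *
T=snap('top')
i=cv2.resize(T['img'][200:244,172:216],None,fx=13,fy=13,interpolation=cv2.INTER_CUBIC)
def mk(p,c):
    u=proj(T,p);x=((u[0]-172+.5)*13,(u[1]-200+.5)*13);cv2.circle(i,(int(x[0]),int(x[1])),3,c,-1)
c=np.array([.4951,.3808])
mk([*c,.092],(255,0,0))
for az,col in((152.7,(0,255,0)),(158,(0,0,255))):
    e=np.array([np.cos(np.radians(az)),np.sin(np.radians(az))])
    for z in(.05,.012): mk([*(c+.041*e),z],col)
    mk([*(c+.028*e),.098],col)
cv2.imwrite('pics/c10.png',i[:,:,::-1])
E
```

```text
(no output)
```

View pics/c10.png

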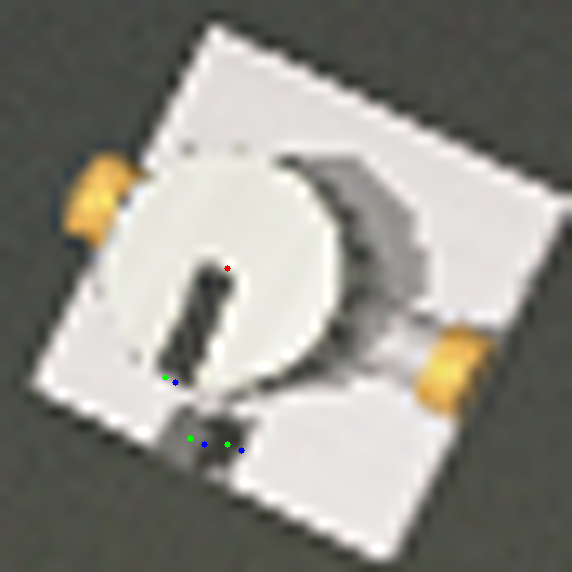

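The pointer is at about 158° and the post top (lighter face, crop (187,437)) is at about 153°. That leaves about 5° short, so I'll go back and nudge it.

```bash
python3 - <<'E'
from h import *
plan([.4952,.381,.15])
E
```

```text
t 8.8 pos [0.6114 0.0941 0.1521] yaw 94.83 q6 -1.62 F [-0.2 -0.5 -0.3] open 0.0853 grip 0.0
shift [ 9.17 29.57  0.22] turn 0
```

Request:
servo_tool --increments '[[[8.5, 1.5, 4.8, 0, 0], [8.5, 3, 9.6, 0, 0], [8.5, 4.5, 14.4, 0, 0], [8.5, 6, 19.2, 0, 0], [8.5, 7.5, 24, 0, 0]]]'

```text
t: 9.3
tool_pos: [0.516, 0.3268, 0.1525]
tool_rot: [-0.132, 3.138, 0.0]
contact_force: [1.4, 1.0, -0.1]
opening: 0.0851
grip_force: 0.0
```

Request:
servo_tool --increments '[[[8.5, 1.7, 5.6, 0, 0], [8.5, 1.7, 5.6, 4, 0], [8.5, 1.7, 5.6, 8, 0], [8.5, 1.7, 5.6, 10, 0], [8.5, 1.7, 5.6, 10, 0]]]'

```text
t: 9.8
tool_pos: [0.4921, 0.3779, 0.0477]
tool_rot: [0.133, -3.131, 0.006]
contact_force: [-0.3, -0.8, -0.2]
opening: 0.085
grip_force: 0.0
```

Request:
servo_tool --increments '[[[7, 0, 0, 0, 0], [6, 0, 0, 0, 0], [4.5, 0, 0, 0, 0], [4.5, 0, 0, 0, 0], [4.5, 0, 0, 0, 0]]]'

```text
t: 10.3
tool_pos: [0.4968, 0.3823, 0.0559]
tool_rot: [-0.132, 3.135, 0.011]
contact_force: [-2.3, 6.2, 1.4]
opening: 0.0546
grip_force: 43.9
```

Request:
servo_tool --increments '[[[4.5, 0, 0, 0, 2], [4.5, 0, 0, 0, 4], [4.5, 0, 0, 0, 5], [4.5, 0, 0, 0, 5], [4.5, 0, 0, 0, 5]]]'

```text
t: 10.8
tool_pos: [0.4968, 0.3821, 0.0559]
tool_rot: [0.005, 3.138, 0.011]
contact_force: [-3.2, 6.4, 1.4]
opening: 0.0547
grip_force: 43.9
```

Request:
servo_tool --increments '[[[8.5, 0, 0, 0, 0], [8.5, 0, 0, 0, 0], [8.5, 0, 0, 0, 0], [8.5, 0, 0, 0, 0]]]'

```text
t: 11.2
tool_pos: [0.4957, 0.379, 0.0527]
tool_rot: [0.004, 3.141, 0.0]
contact_force: [0.4, -0.3, -0.6]
opening: 0.0851
grip_force: 0.0
```

Request:
servo_tool --increments '[[[8.5, 0, 0, -4, -2], [8.5, 0, 0, -8, -5], [8.5, 0, 0, -10, -5], [8.5, -2, -5, -10, -5], [8.5, -4, -10, -10, -5]]]'

```text
t: 11.7
tool_pos: [0.5331, 0.2863, 0.1541]
tool_rot: [-0.138, 3.136, 0.001]
contact_force: [0.9, -0.0, -0.5]
opening: 0.0849
grip_force: 0.0
```

```bash
python3 - <<'E'
from h import *
plan([.6126,.0910,.15],94.6)
E
```

```text
t 11.7 pos [0.5331 0.2863 0.1541] yaw 95.06 q6 -1.29 F [ 0.9 -0.  -0.5] open 0.0849 grip 0.0
shift [ -6.2  -20.16   0.41] turn 0.5
```

Request:
servo_tool --increments '[[[8.5, -1.5, -4.7, 0, 0], [8.5, -3, -9.4, 0, 0], [8.5, -4.5, -14.1, 0, 0], [8.5, -6.2, -20.1, 0.4, 0.5], [8.5, -6.2, -20.1, 0.4, 0.5]]]'

```text
t: 12.2
tool_pos: [0.6123, 0.0867, 0.1481]
tool_rot: [-0.112, 3.139, -0.002]
contact_force: [-0.6, 0.4, 0.2]
opening: 0.0847
grip_force: 0.0
```

Request:
servo_tool --increments '[[[8.5, 0, 0, 0, 0], [8.5, 0, 0, 0, 0]]]'

```text
t: 12.4
tool_pos: [0.6108, 0.092, 0.1482]
tool_rot: [0.12, -3.139, -0.001]
contact_force: [-0.3, 0.1, 0.6]
opening: 0.0848
grip_force: 0.0
```

```bash
python3 - <<'E'
from h import *
plan([.6126,.0910,.05],94.6)
d=snap('top');S=snap('side')
a=lambda v:np.degrees(np.arctan2(v[1],v[0]))%180
i=cv2.resize(d['img'],None,fx=8,fy=8,interpolation=cv2.INTER_CUBIC);g=cv2.cvtColor(i,cv2.COLOR_RGB2GRAY)
X=(proj(d,[.4945,.3805,.092])*8).astype(int)
sub=g[X[1]-65:X[1]+66,X[0]-65:X[0]+66];dark=(sub<115).astype(np.uint8)
yy,xx=np.mgrid[-65:66,-65:66];dark[(xx**2+yy**2)>50**2]=0
n,l,st,ce=cv2.connectedComponentsWithStats(dark);k=1+st[1:,4].argmax();v,u=np.where(l==k)
P=np.array([atz(d,(X[0]-65+q+.5)/8-.5,(X[1]-65+w+.5)/8-.5,.098)[:2] for q,w in zip(u,v)])
w,V=np.linalg.eigh(np.cov(P.T));print('az',a(V[:,1]))
f=lambda im,x,y,w,h:cv2.resize(im[y:y+h,x:x+w],None,fx=4,fy=4,interpolation=cv2.INTER_CUBIC)
cv2.imwrite('pics/c11.png',cv2.hconcat([f(d['img'],270,140,95,100),f(S['img'],265,130,105,100)])[:,:,::-1])
o=ctrl.get_obs();M=R.from_rotvec(o['tool_rot']).as_matrix()
for n,D,x,y,X0 in(('top',d,270,140,0),('side',S,265,130,380)):
  print(n,[((proj(D,p)-[x,y]+.5)*4+[X0,0]).round() for p in(o['tool_pos'],[.6126,.091,.105],[.5966,.0897,.08])])
E
```

```text
t 12.4 pos [0.6108 0.092  0.1482] yaw 94.38 q6 -1.62 F [-0.3  0.1  0.6] open 0.0848 grip 0.0
shift [-0.17 -0.12  9.82] turn -0.2
az 150.57110913110984
top [array([ 62., 145.]), array([ 65., 153.]), array([ 67., 180.])]
side [array([574., 143.]), array([577., 208.]), array([555., 250.])]
```

View pics/c11.png

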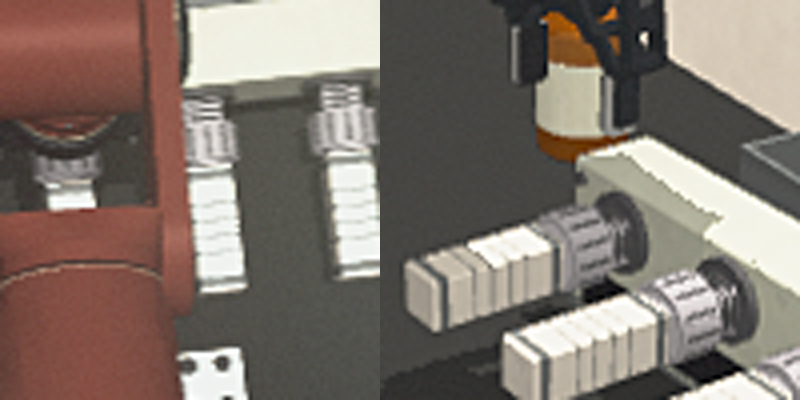

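Collar 0's front face is at crop (558,250), as predicted. The fingers straddle it laterally, with the tips about 28 mm above the reported TCP when open. I'll descend, grip the collar and push it back (tool −x).

Request:
servo_tool --increments '[[[8.5, -0.1, -0.1, 3, 0], [8.5, -0.1, -0.1, 6, 0], [8.5, -0.1, -0.1, 8.5, 0], [8.5, -0.1, -0.1, 10.1, 0], [8.5, -0.1, -0.1, 10.1, 0]]]'

```text
t: 13.0
tool_pos: [0.6098, 0.0915, 0.0444]
tool_rot: [0.123, -3.134, -0.0]
contact_force: [-1.2, -0.7, 0.6]
opening: 0.085
grip_force: 0.0
```

Request:
servo_tool --increments '[[[7, 0, 0, 0, 0], [5, 0, 0, 0, 0], [4, 0, 0, 0, 0], [4, 0, 0, 0, 0], [4, 0, 0, 0, 0]]]'

```text
t: 13.5
tool_pos: [0.6138, 0.0898, 0.0499]
tool_rot: [-0.12, 3.136, -0.002]
contact_force: [-1.7, -1.3, 7.0]
opening: 0.0493
grip_force: 41.3
```

Request:
servo_tool --increments '[[[4, -0.4, 0, 0, 0], [4, -0.8, 0, 0, 0], [4, -1.1, 0, 0, 0], [4, -1.35, 0, 0, 0], [4, -1.35, 0, 0, 0]]]' --newtons 60

```text
t: 14.0
tool_pos: [0.626, 0.0908, 0.05]
tool_rot: [0.12, -3.139, 0.002]
contact_force: [-8.2, -2.8, 11.1]
opening: 0.0489
grip_force: 60.6
```

```bash
python3 - <<'E'
from h import *
plan([.6126,.0910,.05],94.6)
S=snap('side');cv2.imwrite('pics/s12.png',cv2.resize(S['img'][130:230,265:370],None,fx=5,fy=5,interpolation=cv2.INTER_CUBIC)[:,:,::-1])
a=cv2.imread('pics/side0.png');b=S['img'][:,:,::-1]
# cart0 front-left motion: patch match around front face
u=proj(S,[.5016,.0812,.08]);x,y=int(u[0]),int(u[1]);t=a[y-14:y+15,x-12:x+13]
r=cv2.matchTemplate(b[y-24:y+25,x-26:x+27],t,cv2.TM_CCOEFF_NORMED);_,m,_,l=cv2.minMaxLoc(r);print(m,l[0]-14,l[1]-10)
print('expected for 11mm',proj(S,[.5016-.011,.0812-.001,.08])-u)
E
```

```text
t 14.0 pos [0.626  0.0908 0.05  ] yaw 94.39 q6 -1.62 F [-8.2 -2.8 11.1] open 0.0489 grip 60.6
shift [1.33 0.12 0.  ] turn -0.2
0.9264414310455322 -4 4
expected for 11mm [-3.95275358  1.26768447]
```

Request:
servo_tool --increments '[[[8.5, 0, 0, 0, 0], [8.5, 0, 0, 0, 0], [8.5, 0, 0, 0, 0], [8.5, 0, 0, 0, 0]]]' --newtons 30

```text
t: 14.45
tool_pos: [0.6258, 0.0915, 0.0472]
tool_rot: [-0.12, 3.139, 0.0]
contact_force: [1.1, -0.6, -0.3]
opening: 0.0851
grip_force: 0.0
```

Request:
servo_tool --increments '[[[8.5, 2.5, 0, -0.4, 0], [8.5, 5, 0, -0.8, 0], [8.5, 7.5, 0, -1.3, 0], [8.5, 8.9, 0, -1.3, 0], [8.5, 8.9, 0, -1.3, 0]]]'

```text
t: 14.95
tool_pos: [0.5355, 0.0847, 0.0599]
tool_rot: [0.12, -3.138, -0.0]
contact_force: [0.2, 0.4, -0.1]
opening: 0.0853
grip_force: 0.0
```

```bash
python3 - <<'E'
from h import *
plan([.5368,.0849,.06],94.6)
S=snap('side');f=lambda i:cv2.resize(i[130:250,250:370],None,fx=5,fy=5,interpolation=cv2.INTER_CUBIC)
cv2.imwrite('pics/c13.png',f(S['img'])[:,:,::-1])
E
```

```text
t 14.95 pos [0.5355 0.0847 0.0599] yaw 94.38 q6 -1.63 F [ 0.2  0.4 -0.1] open 0.0853 grip 0.0
shift [-0.13  0.01 -0.01] turn -0.2
```

View pics/c13.png

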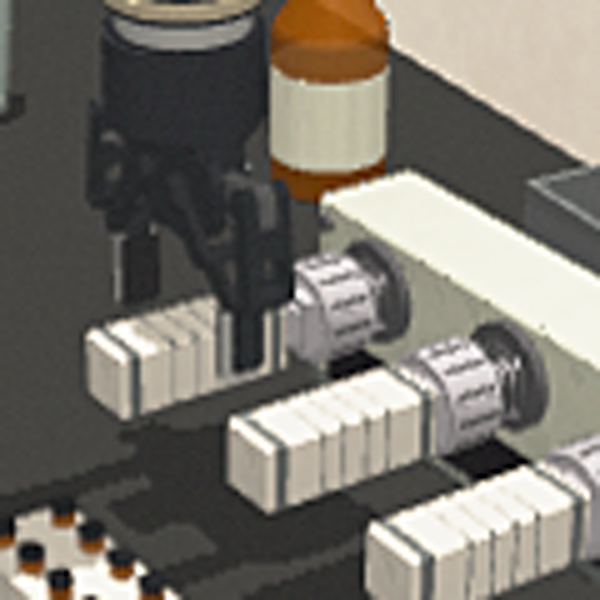

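The cartridge 0 housing has kicked out: the gap to the collar at (290,320) shows that it is freed. The gripper straddles it, so I'll grip it.

Request:
servo_tool --increments '[[[6, 0, 0, 0, 0], [4, 0, 0, 0, 0], [2.5, 0, 0, 0, 0], [2.5, 0, 0, 0, 0], [2.5, 0, 0, 0, 0]]]' --newtons 50

```text
t: 15.5
tool_pos: [0.5375, 0.0845, 0.0604]
tool_rot: [-0.12, 3.139, -0.0]
contact_force: [1.0, -1.2, -0.1]
opening: 0.0329
grip_force: 54.9
```

Request:
servo_tool --increments '[[[2.5, 1, 0, 0, 0], [2.5, 2, 0, 0, 0], [2.5, 3, 0, 0, 0], [2.5, 4, 0, 0, 0], [2.5, 4, 0, 0, 0]]]'

```text
t: 16.0
tool_pos: [0.4952, 0.0816, 0.0595]
tool_rot: [0.12, -3.137, -0.0]
contact_force: [1.3, 0.3, -1.4]
opening: 0.0329
grip_force: 56.2
```

Request:
servo_tool --increments '[[[2.5, 0, 0, -3, 0], [2.5, 0, 0, -6, 0], [2.5, 0, 0, -10, 0], [2.5, 0, 0, -10, 0]]]'

```text
t: 16.4
tool_pos: [0.501, 0.0817, 0.1672]
tool_rot: [-0.12, 3.127, -0.0]
contact_force: [1.5, -0.3, -0.6]
opening: 0.033
grip_force: 56.4
```

```bash
cat > tray.py <<'E'
from h import *
def tray(n):
    d=snap(n);a=d['img'].astype(int)
    return d
E
python3 - <<'E'
from h import *
plan([.486,-.384,.15])
d=snap('top','t14.png');g=d['img'].astype(int)
m=((g.min(2)>165)).astype(np.uint8);m[:,:370]=0
n,l,st,ce=cv2.connectedComponentsWithStats(m)
for k in range(1,n):
    if st[k,4]>500:
        c,_=cv2.findContours((l==k).astype(np.uint8),cv2.RETR_EXTERNAL,cv2.CHAIN_APPROX_NONE)
        r=cv2.minAreaRect(c[0]);print(st[k],r,[atz(d,*p,.035)[:2].round(4) for p in cv2.boxPoints(r)],atz(d,*r[0],.03)[:2])
s=snap('side','s14.png')
E
```

```text
t 16.4 pos [0.501  0.0817 0.1672] yaw 94.39 q6 -1.63 F [ 1.5 -0.3 -0.6] open 0.033 grip 56.4
shift [  5.08 -46.31   1.69] turn 0
[488  94  72  22 735] ((524.0342407226562, 104.57536315917969), (14.865240097045898, 71.76142120361328), 83.9909896850586) [array([ 0.8635, -0.5693]), array([ 0.8882, -0.8147]), array([ 0.838 , -0.8148]), array([ 0.8142, -0.5704])] [ 0.85240805 -0.69400362]
[ 382  176   85   79 4436] ((423.92034912109375, 214.6088104248047), (67.28485870361328, 73.16410827636719), 78.48616790771484) [array([ 0.5833, -0.2081]), array([ 0.6249, -0.4387]), array([ 0.416 , -0.4691]), array([ 0.3769, -0.2409])] [ 0.49990838 -0.34010003]
[ 475  243   64   78 3066] ((506.6083068847656, 281.80096435546875), (67.4051742553711, 45.84003829956055), 70.20112609863281) [array([ 0.3607, -0.4887]), array([ 0.4051, -0.6308]), array([ 0.2053, -0.6927]), array([ 0.1631, -0.5508])] [ 0.28281189 -0.59285242]
```

The tray has been knocked and its centre is now at about (0.500,-0.339). Cartridge 0 is held at 33 mm opening. Next I'll carry it to the far slot.

```bash
cat > tray.py <<'E'
from h import *
def tray():
    d=snap('top');g=d['img'].astype(int)
    m=((g.min(2)>165)).astype(np.uint8);m[:,:370]=0;m=cv2.morphologyEx(m,cv2.MORPH_CLOSE,np.ones((9,9)))
    n,l,st,ce=cv2.connectedComponentsWithStats(m)
    for k in range(1,n):
        if 3300<st[k,4]<7000:
            c,_=cv2.findContours((l==k).astype(np.uint8),cv2.RETR_EXTERNAL,cv2.CHAIN_APPROX_NONE)
            P=np.array([atz(d,*p,.035)[:2] for p in cv2.boxPoints(cv2.minAreaRect(c[0]))]);e=P[2:4]-P[0:2][::-1]
            print('tray',st[k],P.mean(0).round(4),[round(float(np.linalg.norm(P[i]-P[i-1])),4) for i in range(4)],[round(float(np.degrees(np.arctan2(*(P[i]-P[i-1])[::-1]))%90),1) for i in range(4)])
if __name__=='__main__':
    import sys; v=list(map(float,sys.argv[1:])); tray(); plan(v[:3],v[3])
E
python3 tray.py .4911 -.4066 .10 99.3
```

```text
tray [ 382  176   85   79 4851] [ 0.5002 -0.3392] [0.209, 0.2344, 0.2111, 0.2315] [9.0, 10.2, 8.3, 9.7]
t 16.55 pos [0.4967 0.0815 0.1597] yaw 94.38 q6 -1.63 F [-0.1 -0.2 -0.9] open 0.0329 grip 56.4
shift [  4.28 -48.63   5.97] turn -4.9
```

Request:
servo_tool --increments '[[[2.5, 0.4, -4.5, 0, 0], [2.5, 0.8, -9, 0, -1], [2.5, 1.2, -13.5, 0, -2], [2.5, 1.6, -18, 0, -3], [2.5, 2, -22.5, 0, -4.9]]]'

```text
t: 17.05
tool_pos: [0.4927, -0.1454, 0.1578]
tool_rot: [0.256, -3.128, -0.003]
contact_force: [0.8, 0.4, -1.5]
opening: 0.0329
grip_force: 56.4
```

```bash
python3 tray.py .4911 -.4066 .10 99.3
```

```text
t 17.1 pos [ 0.4926 -0.1516  0.1581] yaw 99.13 q6 -2.17 F [-1.5 -5.2 -0.3] open 0.0328 grip 56.3
shift [  4.17 -25.13   5.91] turn -0.2
```

Request:
servo_tool --increments '[[[2.5, 0.8, -4.5, 0, 0], [2.5, 1.6, -9, 0, 0], [2.5, 2.4, -13.5, 0, 0], [2.5, 3.2, -18, 0, 0], [2.5, 4, -22, 0, 0]]]'

```text
t: 17.6
tool_pos: [0.4891, -0.3689, 0.1575]
tool_rot: [0.253, -3.129, -0.005]
contact_force: [1.0, 0.1, -0.9]
opening: 0.0327
grip_force: 56.4
```

Request:
servo_tool --increments '[[[2.5, 0.2, -3, 1, 0], [2.5, 0.2, -3, 4, 0], [2.5, 0.2, -3, 6, 0], [2.5, 0.2, -3, 6, 0], [2.5, 0.2, -3, 6, 0]]]'

```text
t: 18.1
tool_pos: [0.4925, -0.3967, 0.0985]
tool_rot: [0.254, -3.129, -0.004]
contact_force: [-0.6, 0.7, -0.8]
opening: 0.033
grip_force: 56.4
```

```bash
python3 tray.py .4911 -.4066 .006 99.3;  python3 - <<'E'
from h import *
# cart pos in side view: bright/dist? print tray corner check in side
S=snap('side','s15.png')
E
```

```text
tray [ 382  176   77   74 3753] [ 0.5001 -0.3383] [0.2084, 0.233, 0.2105, 0.2301] [8.8, 10.0, 8.1, 9.5]
t 18.15 pos [ 0.4933 -0.3975  0.1002] yaw 99.29 q6 -2.53 F [ 0.7  0.  -1.2] open 0.033 grip 56.4
shift [ 0.36 -0.87  9.42] turn -0.0
```

Request:
servo_tool --increments '[[[2.5, 0.3, -0.9, 2.5, 0], [2.5, 0.3, -0.9, 5, 0], [2.5, 0.3, -0.9, 7.5, 0], [2.5, 0.3, -0.9, 8.7, 0], [2.5, 0.3, -0.9, 8.7, 0]]]'

```text
t: 18.7
tool_pos: [0.4911, -0.4063, 0.0122]
tool_rot: [0.254, -3.13, -0.003]
contact_force: [0.2, -0.1, -1.4]
opening: 0.0326
grip_force: 56.4
```

Request:
servo_tool --increments '[[[2.5, 0, 0, 0.3, 0], [2.5, 0, 0, 0.6, 0], [2.5, 0, 0, 0.6, 0]]]'

```text
t: 19.0
tool_pos: [0.4922, -0.4077, 0.0083]
tool_rot: [-0.254, 3.13, -0.002]
contact_force: [-0.0, 0.2, -0.5]
opening: 0.0328
grip_force: 56.4
```

Request:
servo_tool --increments '[[[2.5, 0, 0, 0.3, 0], [2.5, 0, 0, 0.5, 0], [2.5, 0, 0, 0.5, 0]]]'

```text
t: 19.3
tool_pos: [0.492, -0.4076, 0.0033]
tool_rot: [-0.254, 3.131, -0.001]
contact_force: [-1.4, -0.5, 3.7]
opening: 0.033
grip_force: 56.9
```

Request:
servo_tool --increments '[[[2.5, 0, 0, 0.2, 0], [2.5, 0, 0, 0.2, 0]]]'

```text
t: 19.5
tool_pos: [0.4923, -0.408, 0.0032]
tool_rot: [-0.254, 3.131, -0.001]
contact_force: [-5.6, 2.6, 11.9]
opening: 0.033
grip_force: 58.1
```

Floor contact came at TCP 0.003, as predicted. I'll release it, rise, and go to coupler 1 at yaw 94.6.

Request:
servo_tool --increments '[[[4.8, 0, 0, -0.2, 0], [4.8, 0, 0, -0.2, 0], [4.8, 0, 0, -0.2, 0]]]'

```text
t: 19.8
tool_pos: [0.4916, -0.4071, 0.002]
tool_rot: [0.254, -3.131, -0.0]
contact_force: [-0.0, 0.1, -0.2]
opening: 0.0479
grip_force: 0.0
```

Request:
servo_tool --increments '[[[4.8, 0, 0, -3, 0], [4.8, 0, 0, -8, 0], [8.5, 0, 0, -12.5, 0], [8.5, 0, 0, -15, 0], [8.5, 0, 0, -15, 0]]]'

```text
t: 20.3
tool_pos: [0.494, -0.4095, 0.1583]
tool_rot: [-0.254, 3.125, -0.012]
contact_force: [-0.3, 0.5, 0.5]
opening: 0.0849
grip_force: 0.0
```

```bash
python3 - <<'E'
from h import *
plan([.6212,-.0137,.15],94.6)
S=snap('side','s16.png')
E
```

```text
t 20.3 pos [ 0.494  -0.4095  0.1583] yaw 99.28 q6 -2.54 F [-0.3  0.5  0.5] open 0.0849 grip 0.0
shift [-18.94  37.02   0.63] turn 4.7
```

Request:
servo_tool --increments '[[[8.5, -2, 4, 0, 0], [8.5, -4, 8, 0, 1], [8.5, -6, 12, 0, 2], [8.5, -8, 16, 0, 3], [8.5, -10, 20, 0, 4.7]]]'

```text
t: 20.85
tool_pos: [0.557, -0.1914, 0.1494]
tool_rot: [0.123, -3.135, -0.003]
contact_force: [0.5, 0.4, 0.4]
opening: 0.0849
grip_force: 0.0
```

```bash
python3 - <<'E'
from h import *
plan([.6212,-.0137,.15],94.6)
E
```

```text
t 20.85 pos [ 0.557  -0.1914  0.1494] yaw 94.5 q6 -2.11 F [0.5 0.4 0.4] open 0.0849 grip 0.0
shift [-7.79 17.21 -0.05] turn -0.1
```

Request:
servo_tool --increments '[[[8.5, -2, 4.4, 0, 0], [8.5, -4, 8.8, 0, 0], [8.5, -6, 13.2, 0, 0], [8.5, -7.8, 17.2, 0, 0], [8.5, -7.8, 17.2, 0, 0]]]'

```text
t: 21.35
tool_pos: [0.6216, -0.0111, 0.1493]
tool_rot: [0.135, -3.135, -0.004]
contact_force: [0.1, -1.0, -0.0]
opening: 0.085
grip_force: 0.0
```

Request:
servo_tool --increments '[[[8.5, 0, 0, 0, 0], [8.5, 0, 0, 0, 0]]]'

```text
t: 21.55
tool_pos: [0.6211, -0.0167, 0.1505]
tool_rot: [0.124, -3.136, -0.0]
contact_force: [-0.8, -0.3, -0.8]
opening: 0.0848
grip_force: 0.0
```

```bash
python3 - <<'E'
from h import *
plan([.6212,-.0137,.047],94.6)
E
```

```text
t 21.55 pos [ 0.6211 -0.0167  0.1505] yaw 94.54 q6 -1.8 F [-0.8 -0.3 -0.8] open 0.0848 grip 0.0
shift [-0.07  0.3  10.35] turn -0.1
```

Request:
servo_tool --increments '[[[8.5, 0, 0.2, 3, 0], [8.5, 0, 0.2, 6, 0], [8.5, 0, 0.2, 8.5, 0], [8.5, 0, 0.2, 10.3, 0], [8.5, 0, 0.2, 10.3, 0]]]' --newtons 60

```text
t: 22.05
tool_pos: [0.6186, -0.0153, 0.0451]
tool_rot: [0.121, -3.132, -0.002]
contact_force: [0.1, 0.4, 0.1]
opening: 0.0849
grip_force: 0.0
```

Request:
servo_tool --increments '[[[7, 0, 0, 0, 0], [5, 0, 0, 0, 0], [4, 0, 0, 0, 0], [4, 0, 0, 0, 0], [4, 0, 0, 0, 0]]]'

```text
t: 22.55
tool_pos: [0.6232, -0.0148, 0.0517]
tool_rot: [-0.125, 3.136, -0.003]
contact_force: [-2.3, -1.5, 6.5]
opening: 0.0488
grip_force: 61.6
```

Request:
servo_tool --increments '[[[4, -0.4, 0, 0, 0], [4, -0.8, 0, 0, 0], [4, -1.1, 0, 0, 0], [4, -1.35, 0, 0, 0], [4, -1.35, 0, 0, 0]]]'

```text
t: 23.05
tool_pos: [0.6354, -0.0138, 0.0517]
tool_rot: [0.126, -3.138, 0.003]
contact_force: [-8.2, -2.6, 10.6]
opening: 0.0491
grip_force: 61.9
```

```bash
cat > kick.py <<'E'
from h import *
import sys
x0,y0=map(float,sys.argv[1:3]); plan([x0,y0,.05],94.6)
S=snap('side');a=cv2.imread('pics/'+sys.argv[3]);b=S['img'][:,:,::-1]
u=proj(S,[x0,y0,.08]);x,y=int(u[0]),int(u[1]);t=a[y-14:y+15,x-12:x+13]
r=cv2.matchTemplate(b[y-24:y+25,x-26:x+27],t,cv2.TM_CCOEFF_NORMED);_,m,_,l=cv2.minMaxLoc(r);print(m,l[0]-14,l[1]-10)
print('expected for 11mm',proj(S,[x0-.011,y0-.001,.08])-u)
E
python3 kick.py .5105 -.0228 side0.png
```

```text
t 23.05 pos [ 0.6354 -0.0138  0.0517] yaw 94.59 q6 -1.79 F [-8.2 -2.6 10.6] open 0.0491 grip 61.9
shift [12.52  0.1   0.19] turn -0.0
0.8986784219741821 -4 4
expected for 11mm [-4.12298559  1.44913588]
```

Same signature as coupler 0, so cartridge 1 is freed. I'll release the collar, slide back, grip and draw it out.

Request:
servo_tool --increments '[[[8.5, 0, 0, 0, 0], [8.5, 0, 0, 0, 0], [8.5, 0, 0, 0, 0], [8.5, 0, 0, 0, 0]]]' --newtons 50

```text
t: 23.5
tool_pos: [0.6356, -0.0128, 0.0493]
tool_rot: [-0.126, 3.139, 0.0]
contact_force: [0.6, 0.4, -0.5]
opening: 0.0852
grip_force: 0.0
```

Request:
servo_tool --increments '[[[8.5, 2.5, 0, -0.4, 0], [8.5, 5, 0, -0.8, 0], [8.5, 7.5, 0, -1.3, 0], [8.5, 8.9, 0, -1.3, 0], [8.5, 8.9, 0, -1.3, 0]]]'

```text
t: 24.0
tool_pos: [0.5454, -0.0199, 0.0621]
tool_rot: [0.125, -3.139, -0.0]
contact_force: [0.6, -0.1, -1.2]
opening: 0.0849
grip_force: 0.0
```

Request:
servo_tool --increments '[[[6, 0, 0, 0, 0], [4, 0, 0, 0, 0], [2.5, 0, 0, 0, 0], [2.5, 0, 0, 0, 0], [2.5, 0, 0, 0, 0]]]'

```text
t: 24.5
tool_pos: [0.5473, -0.0201, 0.0624]
tool_rot: [-0.125, 3.138, -0.0]
contact_force: [0.6, -1.7, -0.5]
opening: 0.0328
grip_force: 53.4
```

Request:
servo_tool --increments '[[[2.5, 1, 0, 0, 0], [2.5, 2, 0, 0, 0], [2.5, 3, 0, 0, 0], [2.5, 4, 0, 0, 0], [2.5, 4, 0, 0, 0]]]'

```text
t: 25.0
tool_pos: [0.505, -0.0231, 0.0615]
tool_rot: [0.125, -3.137, -0.001]
contact_force: [-1.3, 0.3, -1.0]
opening: 0.0332
grip_force: 53.2
```

Request:
servo_tool --increments '[[[2.5, 0, 0, -3, 0], [2.5, 0, 0, -6, 0], [2.5, 0, 0, -10, 0], [2.5, 0, 0, -10, 0]]]'

```text
t: 25.4
tool_pos: [0.5108, -0.0239, 0.1693]
tool_rot: [-0.125, 3.127, -0.004]
contact_force: [1.2, -0.9, -0.3]
opening: 0.0323
grip_force: 53.2
```

```bash
python3 tray.py .4806 -.3424 .10 99.3
```

```text
tray [ 382  176   85   79 4851] [ 0.5002 -0.3392] [0.209, 0.2344, 0.2111, 0.2315] [9.0, 10.2, 8.3, 9.7]
t 25.45 pos [ 0.5092 -0.0237  0.1661] yaw 94.58 q6 -1.84 F [-0.9  0.4 -1.3] open 0.0332 grip 53.2
shift [  5.44 -31.53   6.63] turn -4.7
```

Request:
servo_tool --increments '[[[2.5, 0.8, -4.5, 0, -1], [2.5, 1.6, -9, 0, -2], [2.5, 2.4, -13.5, 0, -3], [2.5, 3.2, -18, 0, -4], [2.5, 4, -22.5, 0, -4.7]]]'

```text
t: 25.95
tool_pos: [0.4836, -0.2518, 0.1603]
tool_rot: [0.255, -3.129, -0.003]
contact_force: [0.5, 0.3, -0.7]
opening: 0.0328
grip_force: 53.1
```

Request:
servo_tool --increments '[[[2.5, 0.5, -4.5, 0, 0], [2.5, 0.7, -9.1, 0, 0], [2.5, 0.7, -9.1, 3, 0], [2.5, 0.7, -9.1, 6, 0], [2.5, 0.7, -9.1, 6, 0]]]'

```text
t: 26.45
tool_pos: [0.4887, -0.3387, 0.0948]
tool_rot: [0.252, -3.122, -0.015]
contact_force: [-0.9, 0.8, -2.1]
opening: 0.0329
grip_force: 53.1
```

```bash
python3 tray.py .4806 -.3424 .006 99.3
```

```text
t 26.5 pos [ 0.4902 -0.3396  0.0978] yaw 99.26 q6 -2.46 F [ 0.   0.3 -0.9] open 0.0325 grip 53.1
shift [ 0.95 -0.18  9.19] turn -0.0
```

Request:
servo_tool --increments '[[[2.5, 0.9, -0.2, 2.5, 0], [2.5, 0.9, -0.2, 5, 0], [2.5, 0.9, -0.2, 7.2, 0], [2.5, 0.9, -0.2, 8.5, 0], [2.5, 0.9, -0.2, 8.5, 0]]]'

```text
t: 27.0
tool_pos: [0.4835, -0.3441, 0.0161]
tool_rot: [0.255, -3.129, -0.003]
contact_force: [-0.2, -0.1, -0.5]
opening: 0.0329
grip_force: 53.1
```

Request:
servo_tool --increments '[[[2.5, 0, 0, 0.3, 0], [2.5, 0, 0, 0.5, 0], [2.5, 0, 0, 0.5, 0]]]'

```text
t: 27.3
tool_pos: [0.4848, -0.3455, 0.0133]
tool_rot: [-0.254, 3.13, -0.002]
contact_force: [0.8, 0.1, -1.4]
opening: 0.0332
grip_force: 53.1
```

Request:
servo_tool --increments '[[[2.5, 0.3, 0, 0.3, 0], [2.5, 0.3, 0, 0.6, 0], [2.5, 0.3, 0, 0.6, 0]]]'

```text
t: 27.6
tool_pos: [0.4807, -0.3453, 0.0058]
tool_rot: [0.254, -3.131, -0.001]
contact_force: [0.1, 0.3, -0.4]
opening: 0.033
grip_force: 53.1
```

Request:
servo_tool --increments '[[[2.5, 0, 0, 0.2, 0], [2.5, 0, 0, 0.3, 0], [2.5, 0, 0, 0.3, 0]]]'

```text
t: 27.9
tool_pos: [0.4814, -0.3459, 0.0053]
tool_rot: [0.254, -3.131, -0.0]
contact_force: [-4.2, 3.1, 8.8]
opening: 0.033
grip_force: 54.5
```

Request:
servo_tool --increments '[[[4.6, 0, 0, -0.2, 0], [4.6, 0, 0, -0.2, 0], [4.6, 0, 0, -0.2, 0]]]'

```text
t: 28.2
tool_pos: [0.4813, -0.3456, 0.0053]
tool_rot: [-0.254, 3.131, -0.0]
contact_force: [0.5, 0.1, -0.2]
opening: 0.046
grip_force: 0.0
```

Request:
servo_tool --increments '[[[4.6, 0, 0, -3, 0], [4.6, 0, 0, -8, 0], [8.5, 0, 0, -12.5, 0], [8.5, 0, 0, -15, 0], [8.5, 0, 0, -15, 0]]]'

```text
t: 28.7
tool_pos: [0.4837, -0.3478, 0.1613]
tool_rot: [-0.254, 3.124, -0.012]
contact_force: [0.6, 0.6, 0.1]
opening: 0.0844
grip_force: 0.0
```

```bash
python3 - <<'E'
from h import *
plan([.6294,-.1184,.15],94.6)
E
```

```text
t 28.7 pos [ 0.4837 -0.3478  0.1613] yaw 99.28 q6 -2.48 F [0.6 0.6 0.1] open 0.0844 grip 0.0
shift [-18.07  20.29   1.08] turn 4.7
```

Request:
servo_tool --increments '[[[8.5, -3, 3.4, 0, 1], [8.5, -6, 6.8, 0, 2], [8.5, -9, 10.2, 0, 3], [8.5, -12, 13.6, 0, 4], [8.5, -15, 17, 0, 4.7]]]'

```text
t: 29.2
tool_pos: [0.6017, -0.1517, 0.1534]
tool_rot: [0.124, -3.137, -0.001]
contact_force: [0.5, 0.1, -0.3]
opening: 0.085
grip_force: 0.0
```

Request:
servo_tool --increments '[[[8.5, -1.5, 4.5, 1, 0], [8.5, -1.5, 4.5, 1, 0], [8.5, -1.5, 4.5, 1, 0]]]'

```text
t: 29.5
tool_pos: [0.6123, -0.1063, 0.1431]
tool_rot: [0.129, -3.136, -0.001]
contact_force: [0.7, -0.3, 0.8]
opening: 0.0846
grip_force: 0.0
```

```bash
python3 - <<'E'
from h import *
plan([.6294,-.1184,.048],94.6)
S=snap('side','side17.png')
E
```

```text
t 29.5 pos [ 0.6123 -0.1063  0.1431] yaw 94.71 q6 -1.94 F [ 0.7 -0.3  0.8] open 0.0846 grip 0.0
shift [-1.64 -1.35  9.51] turn 0.1
```

Request:
servo_tool --increments '[[[8.5, -1.6, -1.2, 0, 0], [8.5, -1.6, -1.2, 0, 0], [8.5, -1.6, -1.2, 0, 0]]]' --newtons 60

```text
t: 29.85
tool_pos: [0.6296, -0.1196, 0.1451]
tool_rot: [0.122, -3.139, -0.0]
contact_force: [-0.5, 0.4, -0.4]
opening: 0.0852
grip_force: 0.0
```

```bash
python3 - <<'E'
from h import *
plan([.6294,-.1184,.048],94.6)
E
```

```text
t 29.85 pos [ 0.6296 -0.1196  0.1451] yaw 94.46 q6 -1.95 F [-0.5  0.4 -0.4] open 0.0852 grip 0.0
shift [0.   0.12 9.71] turn -0.1
```

Request:
servo_tool --increments '[[[8.5, 0, 0.1, 3, 0], [8.5, 0, 0.1, 6, 0], [8.5, 0, 0.1, 8.5, 0], [8.5, 0, 0.1, 9.7, 0], [8.5, 0, 0.1, 9.7, 0]]]'

```text
t: 30.35
tool_pos: [0.6279, -0.1171, 0.046]
tool_rot: [0.124, -3.135, -0.002]
contact_force: [-0.3, 0.4, -0.5]
opening: 0.0851
grip_force: 0.0
```

Request:
servo_tool --increments '[[[7, 0, 0, 0, 0], [5, 0, 0, 0, 0], [4, 0, 0, 0, 0], [4, 0, 0, 0, 0], [4, 0, 0, 0, 0]]]'

```text
t: 30.85
tool_pos: [0.6316, -0.1196, 0.0515]
tool_rot: [-0.125, 3.135, -0.008]
contact_force: [-2.6, -4.8, 5.3]
opening: 0.0488
grip_force: 61.2
```

Request:
servo_tool --increments '[[[4, -0.4, 0, 0, 0], [4, -0.8, 0, 0, 0], [4, -1.1, 0, 0, 0], [4, -1.35, 0, 0, 0], [4, -1.35, 0, 0, 0]]]'

```text
t: 31.35
tool_pos: [0.6438, -0.1185, 0.0515]
tool_rot: [0.126, -3.139, 0.007]
contact_force: [-8.1, -4.8, 9.1]
opening: 0.0489
grip_force: 61.5
```

```bash
python3 kick.py .5183 -.1274 side0.png
```

```text
t 31.35 pos [ 0.6438 -0.1185  0.0515] yaw 94.58 q6 -1.94 F [-8.1 -4.8  9.1] open 0.0489 grip 61.5
shift [12.58  0.12  0.15] turn -0.0
0.921715497970581 -5 5
expected for 11mm [-4.29483298  1.67843303]
```

Request:
servo_tool --increments '[[[8.5, 0, 0, 0, 0], [8.5, 0, 0, 0, 0], [8.5, 0, 0, 0, 0], [8.5, 0, 0, 0, 0]]]' --newtons 50

```text
t: 31.8
tool_pos: [0.6436, -0.1159, 0.0483]
tool_rot: [-0.126, 3.139, 0.0]
contact_force: [1.0, 0.6, 0.0]
opening: 0.0849
grip_force: 0.0
```

Request:
servo_tool --increments '[[[8.5, 2.5, 0, -0.4, 0], [8.5, 5, 0, -0.8, 0], [8.5, 7.5, 0, -1.3, 0], [8.5, 8.9, 0, -1.3, 0], [8.5, 8.9, 0, -1.3, 0]]]'

```text
t: 32.3
tool_pos: [0.5534, -0.123, 0.0611]
tool_rot: [0.125, -3.138, -0.001]
contact_force: [-0.0, 0.2, -0.1]
opening: 0.0851
grip_force: 0.0
```

Request:
servo_tool --increments '[[[6, 0, 0, 0, 0], [4, 0, 0, 0, 0], [2.5, 0, 0, 0, 0], [2.5, 0, 0, 0, 0], [2.5, 0, 0, 0, 0]]]'

```text
t: 32.8
tool_pos: [0.5553, -0.1237, 0.0616]
tool_rot: [-0.125, 3.138, -0.001]
contact_force: [0.9, -2.1, 1.3]
opening: 0.0327
grip_force: 52.1
```

Request:
servo_tool --increments '[[[2.5, 1, 0, 0, 0], [2.5, 2, 0, 0, 0], [2.5, 3, 0, 0, 0], [2.5, 4, 0, 0, 0], [2.5, 4, 0, 0, 0]]]'

```text
t: 33.3
tool_pos: [0.513, -0.1261, 0.0604]
tool_rot: [0.125, -3.137, -0.001]
contact_force: [0.3, 0.9, -2.5]
opening: 0.0333
grip_force: 51.3
```

Request:
servo_tool --increments '[[[2.5, 0, 0, -3, 0], [2.5, 0, 0, -6, 0], [2.5, 0, 0, -9, 0], [2.5, 0, 0, -9, 0]]]'

```text
t: 33.7
tool_pos: [0.518, -0.1276, 0.1568]
tool_rot: [-0.125, 3.13, -0.006]
contact_force: [0.4, -0.1, -1.2]
opening: 0.033
grip_force: 51.4
```

```bash
python3 tray.py .4701 -.2782 .10 99.3
```

```text
t 33.75 pos [ 0.5165 -0.127   0.1539] yaw 94.58 q6 -2.03 F [-0.7  0.2 -2.6] open 0.0331 grip 51.4
shift [  5.86 -14.69   5.39] turn -4.7
```

```bash
python3 - <<'E'
from h import *
S=snap('side','side18.png')['img'][:,:,::-1]
for f in('s14.png','s16.png','side17.png'):
    a=cv2.imread('pics/'+f)
    print(f,cv2.absdiff(a,S)[340:420,290:480].mean(),cv2.absdiff(a,S)[285:420,250:480].mean())
E
```

```text
s14.png 12.123508771929824 10.47337627482555
s16.png 13.193114035087719 12.535029522275899
side17.png 1.5868421052631578 2.0946967257112186
```

Request:
servo_tool --increments '[[[2.5, 1.5, -3.8, 0, -1], [2.5, 3, -7.5, 0, -2.5], [2.5, 4.5, -11.2, 0, -4], [2.5, 5.9, -14.7, 0, -4.7], [2.5, 5.9, -14.7, 0, -4.7]]]'

```text
t: 34.3
tool_pos: [0.4654, -0.2803, 0.1487]
tool_rot: [0.246, -3.128, -0.002]
contact_force: [0.2, -0.2, -2.0]
opening: 0.0335
grip_force: 51.3
```

```bash
python3 - <<'E'
from h import *
plan([.4701,-.2782,.014],99.3)
d=snap('side','s19.png');t=snap('top','t19.png')
a=d['img'];cv2.imwrite('pics/c19.png',a[160:420,200:560,::-1].repeat(1,0))
E
```

```text
t 34.3 pos [ 0.4654 -0.2803  0.1487] yaw 99.01 q6 -2.41 F [ 0.2 -0.2 -2. ] open 0.0335 grip 51.3
shift [-0.54  0.11 13.47] turn -0.3
```

Request:
servo_tool --increments '[[[2.5, 0, 0, 0, 0]]]'

```text
t: 34.5
tool_pos: [0.4673, -0.2764, 0.1497]
tool_rot: [0.255, -3.129, -0.004]
contact_force: [0.0, 0.7, -1.7]
opening: 0.033
grip_force: 51.3
```

```bash
python3 - <<'E'
from h import *
s=ctrl.get_image('side');a=cv2.imread('pics/s14.png');c=np.array([.5002,-.3392]);t=np.radians(9.3)
ex=np.array([np.cos(t),np.sin(t)]);ey=np.array([-ex[1],ex[0]])
for f in('s16.png','side17.png','s19.png'):
  b=cv2.imread('pics/'+f)
  for i,j in((-1,-1),(-1,1),(1,-1),(1,1)):
    u=proj(s,[*(c+i*.105*ex+j*.115*ey),.035]);x,y=map(int,u)
    if not(18<x<542 and 18<y<402): print(u);continue
    T=a[y-9:y+10,x-9:x+10];r=cv2.matchTemplate(b[y-17:y+18,x-17:x+18],T,cv2.TM_CCOEFF_NORMED);_,m,_,l=cv2.minMaxLoc(r);print(f,(i,j),(x,y),round(m,3),l[0]-8,l[1]-8)
E
```

```text
s16.png (-1, -1) (387, 396) 0.999 0 0
s16.png (-1, 1) (295, 315) 0.931 0 0
s16.png (1, -1) (470, 334) 0.999 0 0
s16.png (1, 1) (376, 272) 0.999 0 0
side17.png (-1, -1) (387, 396) 0.999 0 0
side17.png (-1, 1) (295, 315) 0.999 0 0
side17.png (1, -1) (470, 334) 0.999 0 0
side17.png (1, 1) (376, 272) 0.988 0 0
s19.png (-1, -1) (387, 396) 0.999 0 0
s19.png (-1, 1) (295, 315) 0.943 0 0
s19.png (1, -1) (470, 334) 0.999 0 0
s19.png (1, 1) (376, 272) 0.998 0 0
```

The tray hasn't moved, so I'll lower cartridge 2.

Request:
servo_tool --increments '[[[2.5, -0.2, 0, 3.5, 0], [2.5, -0.2, 0, 7, 0], [2.5, -0.2, 0, 10.5, 0], [2.5, -0.2, 0, 13.4, 0], [2.5, -0.2, 0, 13.4, 0]]]'

```text
t: 35.05
tool_pos: [0.4666, -0.2734, 0.0121]
tool_rot: [0.256, -3.123, -0.011]
contact_force: [-1.7, -0.8, -2.2]
opening: 0.0328
grip_force: 51.3
```

Request:
servo_tool --increments '[[[2.5, 0, 0, 0.3, 0], [2.5, 0, 0, 0.5, 0], [2.5, 0, 0, 0.5, 0]]]'

```text
t: 35.35
tool_pos: [0.4711, -0.2781, 0.0142]
tool_rot: [-0.255, 3.129, -0.003]
contact_force: [-0.9, -0.1, -1.2]
opening: 0.0326
grip_force: 51.3
```

Request:
servo_tool --increments '[[[2.5, 0, 0, 0.3, 0], [2.5, 0, 0, 0.6, 0], [2.5, 0, 0, 0.6, 0]]]'

```text
t: 35.65
tool_pos: [0.4696, -0.2773, 0.0061]
tool_rot: [0.254, -3.131, -0.0]
contact_force: [1.1, -0.3, -1.4]
opening: 0.0327
grip_force: 51.3
```

Request:
servo_tool --increments '[[[2.5, 0, 0, 0.2, 0], [2.5, 0, 0, 0.4, 0], [2.5, 0, 0, 0.4, 0]]]'

```text
t: 35.95
tool_pos: [0.47, -0.2774, 0.0051]
tool_rot: [0.254, -3.13, -0.002]
contact_force: [-7.6, 6.0, 17.0]
opening: 0.0331
grip_force: 53.7
```

Request:
servo_tool --increments '[[[4.6, 0, 0, -0.3, 0], [4.6, 0, 0, -0.3, 0], [4.6, 0, 0, -0.3, 0]]]'

```text
t: 36.25
tool_pos: [0.4699, -0.2775, 0.0053]
tool_rot: [-0.254, 3.131, -0.0]
contact_force: [0.3, -0.8, -0.2]
opening: 0.0463
grip_force: 0.0
```

Request:
servo_tool --increments '[[[4.6, 0, 0, -3, 0], [4.6, 0, 0, -8, 0], [4.6, 0, 0, -13, 0], [4.6, 0, 0, -18, 0], [4.6, 0, 5, -20, 0]]]'

```text
t: 36.75
tool_pos: [0.4649, -0.2357, 0.2108]
tool_rot: [-0.246, 3.124, -0.012]
contact_force: [1.9, 2.2, 0.2]
opening: 0.046
grip_force: 0.0
```

Request:
servo_tool --increments '[[[4.6, 0, 5, 0, 0], [4.6, 0, 10, 0, 0], [4.6, 0, 15, 0, 0], [4.6, 0, 20, 0, 0], [4.6, 0, 25, 0, 0]]]'

```text
t: 37.25
tool_pos: [0.4212, 0.0168, 0.2036]
tool_rot: [-0.253, 3.131, 0.0]
contact_force: [0.4, 1.0, -0.0]
opening: 0.0463
grip_force: 0.0
```

Request:
servo_tool --increments '[[[4.6, 4, 3, 0, 0], [4.6, 8, 6, 0, 0], [4.6, 8, 6, 0, 0], [4.6, 8, 6, 0, 0]]]'

```text
t: 37.65
tool_pos: [0.3331, 0.0619, 0.204]
tool_rot: [-0.256, 3.128, -0.001]
contact_force: [0.3, -0.4, -0.8]
opening: 0.0459
grip_force: 0.0
```

```bash
python3 - <<'E'
from h import *
plan([.47,0,.3])
d=snap('top');s=snap('side')
f=lambda i,x,y,w,h,k:cv2.resize(i[y:y+h,x:x+w],None,fx=k,fy=k,interpolation=cv2.INTER_CUBIC)
A=f(d['img'],170,130,320,135,2.4)   # 768x324
B=f(s['img'],190,135,300,285,.96)
B2=f(s['img'],180,130,60,60,4.5)
C=np.zeros((600,768,3),np.uint8);C[:324]=A[:324,:768];C[326:326+B.shape[0],:B.shape[1]]=B;C[326:596,300:570]=B2
T=f(d['img'],170,195,45,50,4.2);C[326:326+T.shape[0],575:575+T.shape[1]]=T
cv2.imwrite('pics/final.png',C[:,:,::-1])
E
```

```text
t 37.65 pos [0.3331 0.0619 0.204 ] yaw 99.37 q6 -1.77 F [ 0.3 -0.4 -0.8] open 0.0459 grip 0.0
shift [-12.52  -8.34  -9.56] turn 0
```

View pics/final.png

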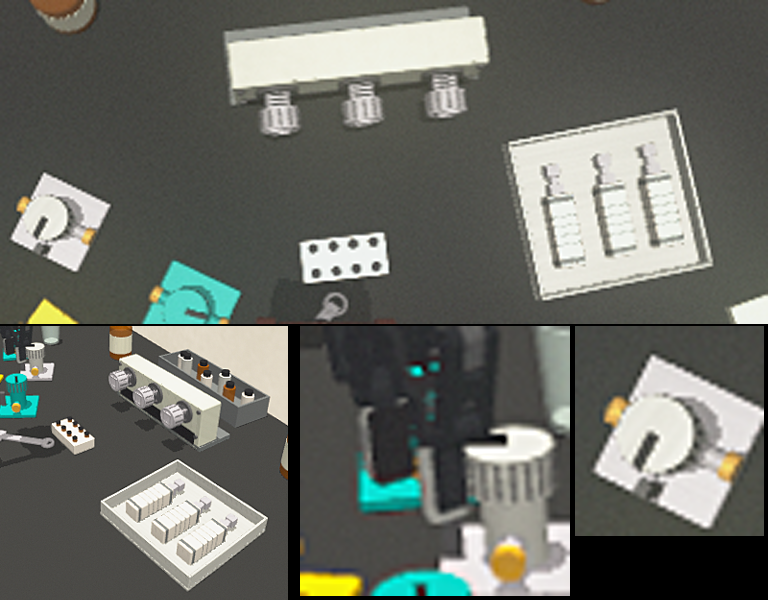

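All three cartridges lie flat and apart in the tray, the collars look home and the rack stands. One last numeric check of the pointer before handing in.

```bash
python3 - <<'E'
from h import *
import pickle
a=lambda v:np.degrees(np.arctan2(v[1],v[0]))
def run(d,th):
    g=cv2.cvtColor(cv2.resize(d['img'],None,fx=8,fy=8,interpolation=cv2.INTER_CUBIC),cv2.COLOR_RGB2GRAY)
    X=(proj(d,[.4945,.3805,.092])*8).astype(int)
    dark=(g[X[1]-65:X[1]+66,X[0]-65:X[0]+66]<th).astype(np.uint8)
    yy,xx=np.mgrid[-65:66,-65:66];dark[(xx**2+yy**2)>50**2]=0
    n,l,st,ce=cv2.connectedComponentsWithStats(dark);k=1+st[1:,4].argmax();v,u=np.where(l==k)
    P=np.array([atz(d,(X[0]-65+q+.5)/8-.5,(X[1]-65+w+.5)/8-.5,.098)[:2] for q,w in zip(u,v)])
    w,V=np.linalg.eigh(np.cov(P.T));return round(a(V[:,1])%180,1),P.mean(0)
T0=pickle.load(open('top0.pkl','rb'));T9=snap('top')
c9=cv2.imread('pics/top9.png')[:,:,::-1].copy();Tm=dict(T9);Tm['img']=c9
for th in(90,105,115,130,150): print(th,run(T0,th),run(Tm,th),run(T9,th))
E
```

```text
90 (np.float64(46.5), array([0.4880189 , 0.37415995])) (np.float64(157.4), array([0.48613935, 0.38481262])) (np.float64(149.9), array([0.4866145 , 0.38574686]))
105 (np.float64(46.7), array([0.48812387, 0.37425255])) (np.float64(157.7), array([0.48630709, 0.38479139])) (np.float64(150.1), array([0.48672573, 0.38566426]))
115 (np.float64(46.8), array([0.4881561 , 0.37427908])) (np.float64(158.0), array([0.48640156, 0.38478057])) (np.float64(150.1), array([0.4868218 , 0.38560237]))
130 (np.float64(46.7), array([0.48823941, 0.37437403])) (np.float64(157.9), array([0.48653198, 0.38473936])) (np.float64(150.3), array([0.48692455, 0.38557831]))
150 (np.float64(46.8), array([0.48838104, 0.37450385])) (np.float64(158.5), array([0.48669425, 0.38470585])) (np.float64(150.8), array([0.48707635, 0.38550054]))
```

```bash
python3 -c "
from station import ctrl
print(ctrl.finish_job())"
```

```text
the job is handed in; nothing more can be done
None
```

The job is done and handed in: the ring stands within about 3° of its mark by my measurements, all three cartridges lie flat and apart in the tray, the collars look home in the final picture, and the rack was not touched.

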